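Clip the measuring-cup set onto its display rail in size order

ROBOT

A 6-joint arm with a two-finger parallel gripper is mounted at the origin on the work surface. World frame = base frame: x ahead of the robot, y to its left, z up, the work surface at z = 0. Lengths are in mm, angles in rad, forces in N, time in s.
With the tool pointing down it reaches from about 350 to 725 mm from the base axis. Payload 6 kg.
Tool frame: the origin (TCP) lies at the very end of the fingers, on their centre line; the grasp point (between the pads) lies behind it (env.tcp_to_grasp is the y of the grasp point in the tool frame, in mm); y points along the fingers, z is the direction in which the jaws open and shut, and the axes are right-handed (so a half turn about y gives the same grasp; the last joint's range is limited). The gripper opens to 85 mm and grips with 20 to 120 N. Pads are 22 mm wide; open, the fingers measure 114 mm over their backs; the gripper's body (76 mm by 85 mm) begins 54 mm behind the grasp point. The pads swing forward as they close: fully open they stand 13 mm farther back than shut.
Start: joints at [1.54, 0.04, 0.085, 0, -1.615, -0.334], TCP at [214.03, 560.504, 231.261] pointing down, gripper open.
Joint ranges: [-2.56, 2.56], [-1.29, 2.01], [-1.08, 1.49], [-3.29, 1.98], [-2.81, -0.18], [-2.99, 2.99]. Speed limits (rad/s): [2.57, 2.57, 3.01, 3.14, 3.14, 3.14].

INTERFACE

Orientations are given as a 3x3 rotation matrix whose columns are the frame's x, y, z axes.
In Python, from rig import status, optics, env gives the robot as it stands.
- The arm moves only by the tool jog_arm, never from a script. Its argument "moves" is a list of rows, each an object with "delta_pos": the shift along the tool's x, y, z in m, a list of three; "delta_rot": the turn, a rotation vector about the tool's x, y, z in rad, a list of three; "hand": the opening, from 0 (shut) to 1 (fully open). A call has exactly 5 rows; each row is the pose to reach, as a shift and turn from the pose measured when the call began, along the tool's axes at that moment; what a row does not reach only later rows make up. A row lasts 1/8 s, in which the tool goes at most 62.5 mm and 10.7 degrees, less where a joint would pass 70% of its speed; a pose out of reach is approached as far as the arm can. A call with a gripper value outside its range is refused whole. The fingers move at their own pace and stop on an object; "grip_force" is the grip in N (left out, the last holds). Time passes only in rows, so rows that repeat a pose let the fingers close, or fill a call up. It gives the time, the measured TCP pose, the force and the opening at its end, in the units of the state.
- status.get_state(): the state, without advancing time (a new reading comes with each control period).
- optics.snapshot(name): name is "side" or "top" or "wrist"; returns (picture, depth): 480x640x3 uint8, blue, green, red; 480x640 float32, mm along the optical axis (not along the pixel's ray), 0 where there is no reading.
- optics.camera_info(name): a dict with "camera_matrix" (3x3 intrinsics, pixels), "xyz" and "orientation" of the camera in the world. Camera axes: x right, y down, z forward; pixel columns grow to the right and rows downward; lengths in mm; the calibration is good to about 2 mm. A picture is of the moment at which its call begins: read the wrist's pose just before it. camera_info takes no time and is no camera call; for the wrist camera it gives the pose at the moment of the call.
- env.sign_off(): hands the job in, once; it reports no verdict.
The state is a dict: "time_s": time; "joints": joint angles; "joint_vel": joint speeds; "effort": joint torques, N m; "tcp_pos": TCP position; "tool_rot": TCP orientation; "contact_force": force on the tool from outside, world axes, zero at the start; "ft_torque": the same for the moment, N m; "gripper_width": finger opening in mm.
Only numpy, scipy, OpenCV 4.12 (cv2) and the standard library are available. Lean on these libraries where they do the work, as an engineer would, in place of code of your own. Each camera call takes 0.05 s, during which the arm holds its last target. There are 200 camera calls.

TASK

Complete the sample display before the buyer comes: press the three loose measuring cups onto the free spring clips of the stand so that the row runs down in size from the largest cup, which is already clipped at one end, to the smallest at the other. Each handle must be snapped fully home in its clip, in line with its slot, with the bowl flat on the shelf close to the wooden block; leave the largest cup in its clip and everything else on the table where it is.

Things in the scene. Friction and masses are not known exactly. Their poses are not given: they have to be found in the camera images.
- stand: Fixed display stand, 206 x 390 mm, origin under its middle; x points from the clips to the bowls. Along x: aluminium rail with 4 upright clips 95 mm apart (clip line at -77 mm, rail -92 to -64), wooden block (-62 to 0, top 56.5 mm above the table) with a 24 mm wide open slot in line with each clip, then the shelf for the bowls (0 to +106, top 18 mm above the table).
- clip1 (a point): End clip, at the stand's +y end, that holds the largest cup. This point: middle of the clip, on the axis of a handle that is fully home, 50 mm above the table; x along that handle towards its bowl, y along the rail towards clip 1, z up. A clip is two sprung steel arms 14 mm wide along x, flared to 24 mm at the top, 16 mm above this point.
- clip2 (a point): Empty clip next to clip 1. This point: middle of the clip, on the axis of a handle that is fully home, 50 mm above the table; x along that handle towards its bowl, y along the rail towards clip 1, z up. A handle laid on a clip rests in the flare, its axis 13 mm above home there, bowl tipped on the shelf.
- clip3 (a point): Empty clip next to clip 2. This point: middle of the clip, on the axis of a handle that is fully home, 50 mm above the table; x along that handle towards its bowl, y along the rail towards clip 1, z up. Pressed down with 8 to 15 N, best on the handle over the block, the handle spreads the arms and snaps home.
- clip4 (a point): Empty clip at the other end. This point: middle of the clip, on the axis of a handle that is fully home, 50 mm above the table; x along that handle towards its bowl, y along the rail towards clip 1, z up. Home: handle middle at x +30 mm (20 to 42 will do), its top 1.5 mm above the block; no room for fingers beside it in the slot.
- cup94_handle (a point): Largest measuring cup, already home in clip 1: steel bowl 94 mm wide, 40 mm deep, wall 3 mm, straight black handle 16 mm thick, 100 mm long, its top level with the rim. This point: middle of the handle, on its axis, 32 mm above the cup's flat bottom. x runs along the handle to the bowl (handle ends at -50 and +50 mm, bowl centre at +97), z up. About 170 g, nearly all in the bowl.
- cup78_handle (a point): Second largest cup, loose: steel bowl 78 mm wide, 40 mm deep, wall 3 mm, straight black handle 16 mm thick, 100 mm long, its top level with the rim. This point: middle of the handle, on its axis, 32 mm above the cup's flat bottom. x runs along the handle to the bowl (handle ends at -50 and +50 mm, bowl centre at +89), z up. About 140 g, nearly all in the bowl.
- cup64_handle (a point): Third largest cup, loose: steel bowl 64 mm wide, 40 mm deep, wall 3 mm, straight black handle 16 mm thick, 100 mm long, its top level with the rim. This point: middle of the handle, on its axis, 32 mm above the cup's flat bottom. x runs along the handle to the bowl (handle ends at -50 and +50 mm, bowl centre at +82), z up. About 115 g, nearly all in the bowl.
- cup50_handle (a point): Smallest cup, loose: steel bowl 50 mm wide, 40 mm deep, wall 3 mm, straight black handle 16 mm thick, 100 mm long, its top level with the rim. This point: middle of the handle, on its axis, 32 mm above the cup's flat bottom. x runs along the handle to the bowl (handle ends at -50 and +50 mm, bowl centre at +75), z up. About 90 g, nearly all in the bowl.
- cup94: The largest cup as a body; origin under the middle of its handle, level with the cup's bottom.
- cup78: The second largest cup as a body; origin as for the largest.
- cup64: The third cup as a body; origin as for the largest.
- cup50: The smallest cup as a body; origin as for the largest.
- stapler: Red and black stapler, 130 x 36 x 56 mm high, long side along its x; origin at the centre of its underside. Stays where it is.
- foil_cases: Stack of small aluminium tart cases, 66 mm wide, 46 mm high; origin at the centre of its underside. Stays where it is.
- bake_cup: Small yellow baking cup, open bowl 70 mm wide, 40 mm high; origin at the centre of its underside. Stays where it is.
- mug: White mug, 80 mm wide, 88 mm high, handle towards its +y; origin at the centre of its underside. Stays where it is.
- water: Clear water bottle, 64 mm wide, 205 mm high; origin at the centre of its underside. Stays where it is.
- jar: Small amber glass jar with a metal lid, 56 mm wide, 70 mm high; origin at the centre of its underside. Stays where it is.
- calculator: Black desk calculator, 150 mm (x) x 105 mm (y), 22 mm high; origin at the centre of its underside. Stays where it is.
Things that resemble listed ones, but are neither listed nor needed, are in the scene too. What is shaped like the cup64 but green is not meant.

How it is judged (in metres and radians):
At the end, for the whole second after the job is handed in: Clips 1 to 4 hold the 94, 78, 64 and 50 mm cups: handle middle 20 to 42 mm from its clip towards the bowl, within 4 mm sideways and in height of home, in line within 0.08 rad, upright within 0.05 rad, at rest; each listed bystander within 30 mm of its start (x of cup94_handle in the frame of clip1 between 0.02 and 0.042 m and y of cup94_handle in the frame of clip1 between -0.004 and 0.004 m and z of cup94_handle in the frame of clip1 between -0.004 and 0.004 m and angle between each of cup94_handle, cup78_handle, cup64_handle, cup50_handle's own z axis and vertical below 0.05 rad and angle between the x axis of cup94_handle and the x axis of clip1, either way round below 0.08 rad and linear speed of each of cup94, cup78, cup64, cup50 below 0.02 m/s and x of cup78_handle in the frame of clip2 between 0.02 and 0.042 m and y of cup78_handle in the frame of clip2 between -0.004 and 0.004 m and z of cup78_handle in the frame of clip2 between -0.004 and 0.004 m and angle between the x axis of cup78_handle and the x axis of clip2, either way round below 0.08 rad and x of cup64_handle in the frame of clip3 between 0.02 and 0.042 m and y of cup64_handle in the frame of clip3 between -0.004 and 0.004 m and z of cup64_handle in the frame of clip3 between -0.004 and 0.004 m and angle between the x axis of cup64_handle and the x axis of clip3, either way round below 0.08 rad and x of cup50_handle in the frame of clip4 between 0.02 and 0.042 m and y of cup50_handle in the frame of clip4 between -0.004 and 0.004 m and z of cup50_handle in the frame of clip4 between -0.004 and 0.004 m and angle between the x axis of cup50_handle and the x axis of clip4, either way round below 0.08 rad and distance of each of stapler, foil_cases, bake_cup, mug, water, jar, calculator from where it was at the start of the episode below 0.03 m); the robot touches nothing.
It fails at once if something else on the table (stapler, foil cases, baking cup, mug, bottle, jar or calculator) is knocked away (distance of any of stapler, foil_cases, bake_cup, mug, water, jar, calculator from where it was at the start of the episode above 0.03 m).
It fails at once if the largest cup is pulled or knocked out of its clip (distance of cup94_handle from where it was at the start of the episode above 0.015 m).
It also fails if it takes over 72 s, if anything falls off the work surface, if the arm or the gripper's body presses on something with over 40 N, if the wrist force passes 120 N, or if a joint passes its speed limit or range.

## Working session

There is one attempt and no reset: what is moved stays moved. The work goes in short steps, Python scripts to look and compute and a tool call to move; the robot and the scene stay as the last step left them, time stands still between calls to the robot, and variables do not carry over. Pictures are saved under pics/ and viewed, about 8 in all and at most 12, crops included, and the job is handed in when it is done.

Besides the shell and the picture viewer there is one more tool, called after "Call:" as name(argument=value, ...) on one line, values as JSON. jog_arm: Moves the arm, as the interface text tells. Its arguments: {"type":"object","properties":{"moves":{"type":"array"},"grip_force":{"type":"number"}},"required":["moves"]}

```bash
mkdir -p pics; ls; python3 - <<'E'
from rig import status,optics,env
import cv2,numpy as np
print(status.get_state(), env.tcp_to_grasp)
for n in ("top","side"):
    p,d=optics.snapshot(n); cv2.imwrite(f"pics/{n}0.png",p); np.save(f"{n}0.npy",d); print(n,optics.camera_info(n))
E
```

```text
pics
{'time_s': 0.0, 'joints': array([ 1.53969731e+00,  4.08045133e-02,  8.37762761e-02, -5.20309325e-04,
       -1.61552676e+00, -3.33742111e-01]), 'joint_vel': array([ 0.00028601,  0.00112977, -0.00160451, -0.00065537, -0.00014609,
        0.00158941]), 'effort': array([ 5.01876752e-05, -3.68197060e+01,  3.47411370e+01,  6.93230823e+00,
       -5.40652181e-03, -9.47716956e-06]), 'tcp_pos': array([213.84260377, 560.22032261, 230.25290291]), 'tool_rot': array([[-9.34188621e-01, -5.74221788e-04, -3.56779049e-01],
       [ 3.56779501e-01, -1.74166263e-03, -9.34187002e-01],
       [-8.49582079e-05, -9.99998318e-01,  1.83191198e-03]]), 'contact_force': array([ 0.13297528, -0.04785035,  0.032069  ]), 'ft_torque': array([ 0.00027725,  0.02182505, -0.0034413 ]), 'gripper_width': 85.26016749344171} -18.700000000000003
top {'camera_matrix': array([[481.25479781,   0.        , 320.65190734],
       [  0.        , 481.25479781, 240.66247847],
       [  0.        ,   0.        ,   1.        ]]), 'xyz': array([ 344.03388778,  -45.35280529, 1155.56912856]), 'orientation': array([[ 0.00978275, -0.99161998,  0.12881815],
       [-0.99994413, -0.01021699, -0.00271056],
       [ 0.00400398, -0.12878444, -0.99166453]])}
side {'camera_matrix': array([[564.03351763,   0.        , 324.28383803],
       [  0.        , 564.03351763, 234.77959881],
       [  0.        ,   0.        ,   1.        ]]), 'xyz': array([-112.28419071, -960.32058346, 1149.54265871]), 'orientation': array([[ 0.81745087, -0.41523572,  0.3991909 ],
       [-0.57568316, -0.56605244,  0.59006232],
       [-0.01905197, -0.71215443, -0.70176427]])}
```

View pics/top0.png

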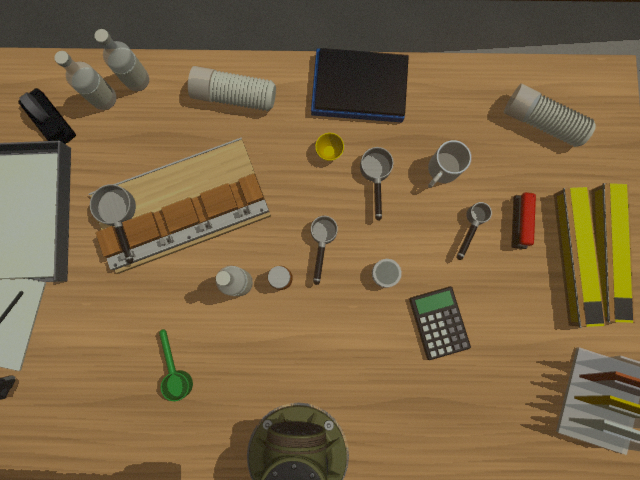

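View pics/side0.png

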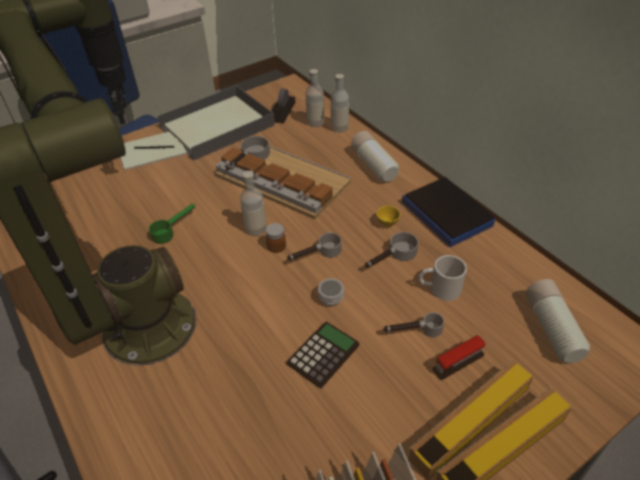

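Top view: the cup clipped in clip 1 is at (112,205). There are three steel cups with black handles, with bowls at (377,165), (323,230) and (480,213). The green look-alike is at (176,385), and a handleless light bowl at (387,273) is probably the foil cases. I'll measure these next.

```bash
cat > h.py <<'E'
import numpy as np,cv2
from rig import status,optics,env
def ray(ci,uv,z):
    uv=np.atleast_2d(np.asarray(uv,float)); K=ci["camera_matrix"]
    d=np.c_[uv,np.ones(len(uv))]@np.linalg.inv(K).T@ci["orientation"].T
    return ci["xyz"]+d*((z-ci["xyz"][2])/d[:,2])[:,None]
def cloud(ci,D):
    v,u=np.mgrid[:480,:640]; K=ci["camera_matrix"]
    P=np.stack([(u-K[0,2])/K[0,0]*D,(v-K[1,2])/K[1,1]*D,D],-1)
    return P@ci["orientation"].T+ci["xyz"]
def proj(ci,P):
    q=(np.atleast_2d(P)-ci["xyz"])@ci["orientation"]; q=q@ci["camera_matrix"].T
    return q[:,:2]/q[:,2:]
def circ(xy):
    A=np.c_[2*xy,np.ones(len(xy))]; s=np.linalg.lstsq(A,(xy**2).sum(1),rcond=None)[0]
    return s[:2],np.sqrt(s[2]+s[:2]@s[:2])
def go(p,yaw):
    """tool delta to TCP p (mm), tool pointing down, jaw (tool z) line perpendicular to handle direction yaw; half-turn nearest"""
    s=status.get_state(); R=s["tool_rot"]; best=None
    for k in (0,np.pi):
        x=np.array([np.cos(yaw+k),np.sin(yaw+k),0]); y=np.array([0,0,-1.]); z=np.cross(x,y)
        r=cv2.Rodrigues(R.T@np.c_[x,y,z])[0].ravel()
        if best is None or np.linalg.norm(r)<np.linalg.norm(best): best=r
    print("t",round(s["time_s"],2),"tcp",s["tcp_pos"].round(1),"w",round(s["gripper_width"],1),"F",s["contact_force"].round(1))
    print("dpos m",(R.T@(np.asarray(p)-s["tcp_pos"])/1000).round(4),"drot",best.round(3))
E
python3 - <<'E'
from h import *
ci=optics.camera_info("top"); im=cv2.imread("pics/top0.png"); D=np.load("top0.npy"); P=cloud(ci,D); z=P[...,2]
for n,(u,v) in dict(A=(377,165),B=(323,230),C=(480,213),L=(112,205)).items():
    lo,hi=(28,50) if n!="L" else (50,68)
    m=((z>lo)&(z<hi)&(D>0)).astype(np.uint8)
    nn,lab,st,_=cv2.connectedComponentsWithStats(m)
    sub=lab[v-25:v+26,u-25:u+26]; l=np.bincount(sub[sub>0]).argmax(); k=lab==l
    # bowl = convex hull of component, opened
    c=max(cv2.findContours(k.astype(np.uint8),0,cv2.CHAIN_APPROX_NONE)[0],key=cv2.contourArea)
    f=cv2.drawContours(np.zeros_like(m),[c],-1,1,-1)
    b=cv2.morphologyEx(f,cv2.MORPH_OPEN,cv2.getStructuringElement(2,(13,13)))
    zr=np.median(z[k]); 
    bw=ray(ci,np.argwhere(b)[:,::-1],zr)[:,:2]; ctr=bw.mean(0)
    R=np.sqrt(2*((bw-ctr)**2).sum(1).mean())
    hk=np.argwhere(f&(1-cv2.dilate(b,np.ones((5,5)))))[:,::-1]
    hw=ray(ci,hk,zr)[:,:2]; d=hw-ctr; e=np.linalg.norm(d,axis=1).max()
    yaw=np.arctan2(*(-(d.mean(0)))[::-1])
    print(n,"z",zr.round(1),"ctr",ctr.round(1),"diam",round(2*R,1),"yaw",round(yaw,3),"end dist",e.round(1),len(hk))
for n,px,zz in [("bottle",(236,285),0),("bottletop",(224,278),205),("jar",(279,277),70),("foil",(387,272),46),("mug",(453,157),88),("yel",(329,146),40),("stapler",(525,220),56),("calc",(440,322),22)]: print(n,ray(ci,px,zz)[0].round(0))
# stand clips rough
for px in [(128,258),(162,243),(205,228),(245,211)]: print("clip",ray(ci,px,60)[0].round(1))
x=im[120:300,80:290]; cv2.imwrite("pics/c1.png",np.hstack([cv2.resize(x,None,fx=2.9,fy=2.9,interpolation=2)]))
E
```

```text
A z 38.5 ctr [ 678.1 -180.1] diam 79.5 yaw 0.02 end dist 136.3 250
B z 38.9 ctr [516.8 -55.3] diam 64.2 yaw -0.138 end dist 130.3 264
C z 38.5 ctr [ 560.5 -424.4] diam 51.7 yaw -0.462 end dist 124.2 265
L z 56.9 ctr [530.8 417.4] diam 159.6 yaw 0.273 end dist 102.3 136
bottle [385. 153.   0.]
bottletop [391. 142. 205.]
jar [402.  45.  70.]
foil [ 417. -202.   46.]
mug [ 679. -350.   88.]
yel [718. -66.  40.]
stapler [ 540. -522.   56.]
calc [ 303. -328.   22.]
clip [441.9 390.7  60. ]
clip [477.2 315.1  60. ]
clip [513.  218.1  60. ]
clip [553.7 127.3  60. ]
```

View pics/c1.png

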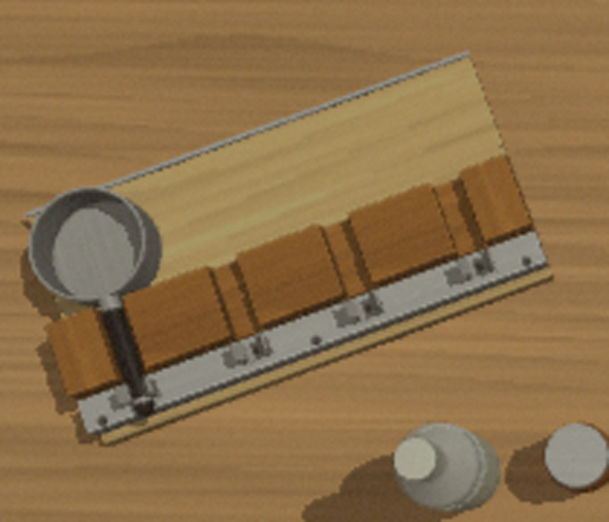

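A (377,165) measures 79 mm, so it is cup78. B (323,230) measures 64 mm and is steel with a black handle, so it is cup64; the green one is not meant. C (480,213) measures 52 mm, so it is cup50. In the crop, the empty clips are at about (247,351), (358,308) and (470,266). I'll move above the stand for a close wrist look.

```bash
python3 - <<'E'
from h import *
ci=optics.camera_info("top")
c=ray(ci,np.array([(247,351),(358,308),(470,266)])/2.9+[80,120],64)[:,:2]; print(c.round(1),np.diff(c,axis=0).round(1), np.arctan2(*((c[0]-c[2])[::-1]))-np.pi/2)
w=optics.camera_info("wrist"); s=status.get_state(); R=s["tool_rot"]
print("cam in tool",(R.T@(w["xyz"]-s["tcp_pos"])).round(1),(R.T@w["orientation"]).round(2),w["camera_matrix"][0])
go([490,240,300],0.27)
E
```

```text
[[481.3 306.8]
 [516.5 220.8]
 [551.2 133.3]] [[ 35.2 -85.9]
 [ 34.7 -87.5]] 0.38302432942197484
cam in tool [ -82.2 -142.9    0.6] [[-0.    0.95  0.31]
 [-0.   -0.31  0.95]
 [ 1.    0.    0.  ]] [356.49139444   0.         313.71716194]
t 0.1 tcp [213.9 560.3 230.4] w 85.7 F [-0.6 -0.6 -0.2]
dpos m [-0.3722 -0.0693  0.2008] drot [-0.002 -0.635  0.   ]
```

Call:
jog_arm(moves=[{"delta_pos": [-0.055, -0.01, 0.03], "delta_rot": [0, -0.15, 0], "hand": 1}, {"delta_pos": [-0.11, -0.02, 0.06], "delta_rot": [0, -0.3, 0], "hand": 1}, {"delta_pos": [-0.165, -0.03, 0.09], "delta_rot": [0, -0.45, 0], "hand": 1}, {"delta_pos": [-0.22, -0.042, 0.12], "delta_rot": [0, -0.6, 0], "hand": 1}, {"delta_pos": [-0.275, -0.052, 0.15], "delta_rot": [0, -0.745, 0], "hand": 1}])

```text
time_s: 0.72
tcp_pos: [414.9, 324.2, 282.1]
tool_rot: [[-0.927, -0.001, 0.376], [-0.376, -0.001, -0.927], [0.001, -1.0, 0.001]]
contact_force: [1.7, 0.9, 0.0]
gripper_width: 85.6
```

```bash
python3 - <<'E'
from h import *
go([500,215,300],0.383); print(status.get_state()["joints"].round(2))
E
```

```text
t 0.72 tcp [414.9 324.2 282.1] w 85.6 F [1.7 0.9 0. ]
dpos m [-0.0378 -0.0178  0.1332] drot [-0.001  0.003  0.001]
[ 1.05 -0.14  0.    0.   -1.72  0.91]
```

Call:
jog_arm(moves=[{"delta_pos": [-0.06, -0.01, 0.01], "delta_rot": [0, 0, 0], "hand": 1}, {"delta_pos": [-0.115, -0.02, 0.025], "delta_rot": [0, 0, 0], "hand": 1}, {"delta_pos": [-0.12, -0.025, 0.08], "delta_rot": [0, 0, 0], "hand": 1}, {"delta_pos": [-0.12, -0.025, 0.085], "delta_rot": [0, 0, 0], "hand": 1}, {"delta_pos": [-0.12, -0.025, 0.085], "delta_rot": [0, 0, 0], "hand": 1}])

```text
time_s: 1.35
tcp_pos: [558.1, 290.3, 306.8]
tool_rot: [[-0.927, -0.001, 0.375], [-0.375, -0.001, -0.927], [0.001, -1.0, 0.001]]
contact_force: [-0.9, 0.1, 0.8]
gripper_width: 85.5
```

```bash
python3 - <<'E'
from h import *
import pickle
ci=optics.camera_info("wrist"); p,d=optics.snapshot("wrist"); cv2.imwrite("pics/w1.png",p); np.save("w1.npy",d); pickle.dump(ci,open("w1.pkl","wb"))
print(ci["xyz"],status.get_state()["tcp_pos"])
E
```

```text
[634.24112749 319.72928113 449.5573981 ] [557.67909621 290.86384753 306.90143816]
```

View pics/w1.png

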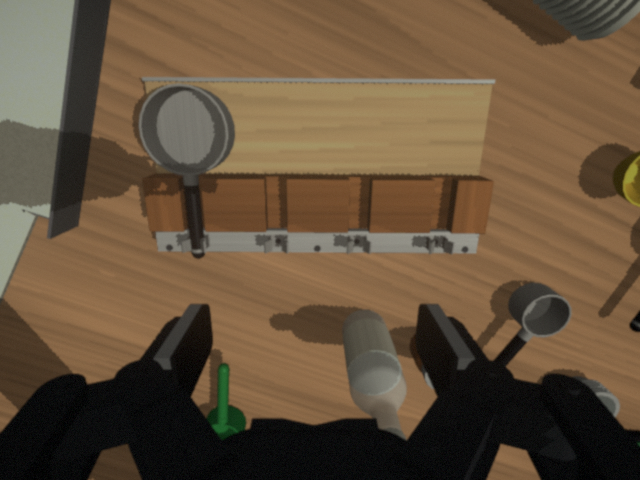

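```bash
cat > stand.py <<'E'
from h import *
import pickle
from scipy.optimize import minimize
ci=pickle.load(open("w1.pkl","rb")); D=np.load("w1.npy"); P=cloud(ci,D)
Q=P[75:260,140:500].reshape(-1,3); Q=Q[(Q[:,2]>-5)&(Q[:,2]<90)]
print("hist",np.histogram(Q[:,2],bins=np.arange(-5,80,5)))
B=Q[(Q[:,2]>50)&(Q[:,2]<62)]
def cost(t,pts=B):
    c,s=np.cos(t[2]),np.sin(t[2]); d=pts[:,:2]-t[:2]; x=d@[c,s]; y=d@[-s,c]
    sg=lambda a:1/(1+np.exp(-a/0.8))
    ins=sg(x+62)*sg(-x)*sg(y+195)*sg(195-y)
    for k in (47.5,-47.5,-142.5): ins=ins*(1-sg(y-k+12)*sg(k+12-y))
    return -ins.sum()
best=None
for a in (0.37,0.385,0.4):
  for dx in (-8,0,8):
    for dy in (-8,0,8):
        r=minimize(cost,[570+dx,293+dy,a],method="Nelder-Mead",options=dict(initial_simplex=np.array([[570+dx,293+dy,a],[576+dx,293+dy,a],[570+dx,299+dy,a],[570+dx,293+dy,a+.02]]),xatol=.01,fatol=.01))
        if best is None or r.fun<best.fun: best=r
print(best.x,best.fun,len(B)); t=best.x; np.save("stand.npy",t)
c,s=np.cos(t[2]),np.sin(t[2]); d=Q[:,:2]-t[:2]; x=d@[c,s]; y=d@[-s,c]
for k in (142.5,47.5,-47.5,-142.5):
    m=(Q[:,2]>59)&(abs(x+77)<12)&(abs(y-k)<20); a=y[m]-k
    print("clip",k,m.sum(),"mean x",x[m].mean().round(1),"y range",a.min().round(1),a.max().round(1),"mid L/R",np.median(a[a<0]).round(1),np.median(a[a>0]).round(1),"ztop",Q[m,2].max().round(1))
    # slot edges from block top gap
    m=(Q[:,2]>53)&(Q[:,2]<61)&(x>-55)&(x<-8)&(abs(y-k)<30); a=y[m]-k; print("  slot",a[a<0].max().round(1),a[a>0].min().round(1),"z",np.median(Q[m,2]).round(1))
print("shelf z",np.median(Q[(x>20)&(x<90)&(y<20),2]),"world clips",[(t[:2]+np.array([c*-77-s*k,s*-77+c*k])).round(1).tolist() for k in (142.5,47.5,-47.5,-142.5)])
E
python3 stand.py
```

```text
hist (array([ 2968,  4397,     0,     3, 24466,  5866,   458,   509,  3495,
        6042,   778,  1292, 15518,   379,   183,     0]), array([-5,  0,  5, 10, 15, 20, 25, 30, 35, 40, 45, 50, 55, 60, 65, 70, 75]))
[5.76674930e+02 2.91890841e+02 3.78021066e-01] -14451.57812518625 16947
clip 142.5 172 mean x -77.5 y range -14.7 13.6 mid L/R -11.2 9.4 ztop 67.5
  slot -0.1 0.0 z 56.7
clip 47.5 147 mean x -77.5 y range -14.5 13.3 mid L/R -11.0 9.8 ztop 67.3
  slot -12.4 11.3 z 56.7
clip -47.5 153 mean x -77.4 y range -14.2 13.8 mid L/R -10.6 10.3 ztop 66.9
  slot -12.1 11.6 z 56.6
clip -142.5 151 mean x -77.4 y range -14.7 14.0 mid L/R -10.6 11.6 ztop 67.4
  slot -11.6 11.5 z 56.6
shelf z 18.103243284705542 world clips [[452.5, 395.9], [487.6, 307.6], [522.6, 219.3], [557.7, 131.0]]
```

Call:
jog_arm(moves=[{"delta_pos": [0.0175, 0.0, 0.0575], "delta_rot": [0, 0.08, 0], "hand": 1}, {"delta_pos": [0.035, 0.0, 0.115], "delta_rot": [0, 0.16, 0], "hand": 1}, {"delta_pos": [0.0525, 0.0, 0.1725], "delta_rot": [0, 0.24, 0], "hand": 1}, {"delta_pos": [0.07, 0.0, 0.23], "delta_rot": [0, 0.32, 0], "hand": 1}, {"delta_pos": [0.0875, 0.0, 0.2875], "delta_rot": [0, 0.384, 0], "hand": 1}])

```text
time_s: 2.02
tcp_pos: [584.2, -8.8, 307.6]
tool_rot: [[-1.0, 0.0, 0.002], [-0.002, -0.0, -1.0], [-0.0, -1.0, 0.0]]
contact_force: [0.2, 0.0, -0.0]
gripper_width: 85.4
```

Call:
jog_arm(moves=[{"delta_pos": [0, 0, 0.055], "delta_rot": [0, 0, 0], "hand": 1}, {"delta_pos": [0, 0, 0.11], "delta_rot": [0, 0, 0], "hand": 1}, {"delta_pos": [0, 0, 0.16], "delta_rot": [0, 0, 0], "hand": 1}, {"delta_pos": [0, 0, 0.2], "delta_rot": [0, 0, 0], "hand": 1}, {"delta_pos": [0, 0, 0.2], "delta_rot": [0, 0, 0], "hand": 1}])

```text
time_s: 2.65
tcp_pos: [584.3, -209.9, 307.4]
tool_rot: [[-1.0, -0.0, 0.0], [-0.0, -0.0, -1.0], [0.0, -1.0, 0.0]]
contact_force: [-0.2, 1.2, 0.0]
gripper_width: 85.6
```

```bash
cat > cups.py <<'E'
from h import *
import pickle,sys
from scipy.optimize import minimize
tag=sys.argv[1]; todo=dict(A=(678,-180,.02,78,89),B=(517,-55,-.138,64,82),C=(560.5,-424,-.462,50,75))
ci=optics.camera_info("wrist"); p,d=optics.snapshot("wrist"); cv2.imwrite(f"pics/{tag}.png",p)
P=cloud(ci,d).reshape(-1,3)[d.ravel()>0]
for n in sys.argv[2]:
    x0,y0,a,w,b=todo[n]
    q=P[(np.hypot(P[:,0]-x0+50*np.cos(a),P[:,1]-y0+50*np.sin(a))<130)&(P[:,2]>34)&(P[:,2]<46)]
    # model: rim annulus + handle strip, top faces at z=40
    def cost(t):
        c,s=np.cos(t[2]),np.sin(t[2]); e=q[:,:2]-t[:2]; x=e@[c,s]; y=e@[-s,c]
        sg=lambda v:1/(1+np.exp(-v/1.0))
        r=np.hypot(x-b,y); ring=sg(r-w/2+3.5)*sg(w/2+.5-r); h=sg(x+50)*sg(50-x)*sg(8-abs(y))
        return -(np.maximum(ring,h)).sum()
    m0=np.array([x0-b*np.cos(a),y0-b*np.sin(a),a]); best=None
    for dd in ([0,0,0],[6,0,0],[-6,0,0],[0,6,0],[0,-6,0],[0,0,.05],[0,0,-.05]):
        i=m0+dd; r=minimize(cost,i,method="Nelder-Mead",options=dict(initial_simplex=[i,i+[5,0,0],i+[0,5,0],i+[0,0,.05]],xatol=.02,fatol=.02))
        if best is None or r.fun<best.fun: best=r
    print(n,"mid handle xy,yaw",best.x.round(3),"score",round(-best.fun),"of",len(q),"z",np.median(q[:,2]).round(1))
E
python3 cups.py w2 ABC; python3 -c "
from h import *
print(status.get_state()['tcp_pos'])"
```

```text
A mid handle xy,yaw [ 5.92231e+02 -1.83404e+02  2.30000e-02] score 1529 of 2085 z 39.5
B mid handle xy,yaw [ 4.39207e+02 -4.54560e+01 -1.35000e-01] score 867 of 1520 z 39.5
C mid handle xy,yaw [ 4.96753e+02 -3.91933e+02 -4.61000e-01] score 1226 of 1709 z 39.3
[ 584.5315261  -208.69592138  307.54536674]
```

View pics/w2.png

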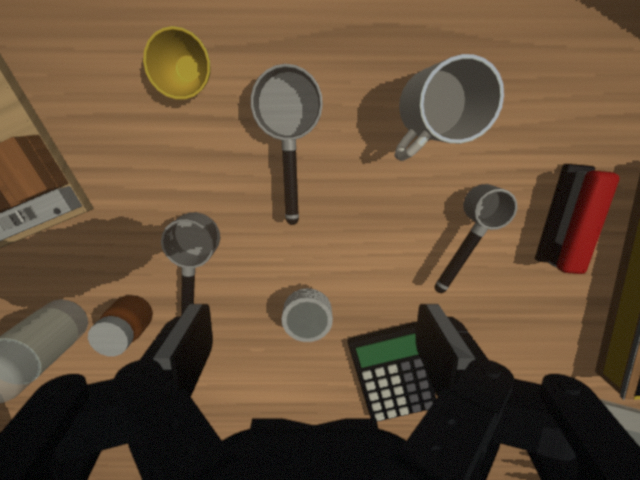

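Call:
jog_arm(moves=[{"delta_pos": [-0.006, 0.055, -0.012], "delta_rot": [0, -0.012, 0], "hand": 0.6}, {"delta_pos": [-0.0127, 0.11, -0.0255], "delta_rot": [0, -0.023, 0], "hand": 0.6}, {"delta_pos": [-0.0127, 0.165, -0.0255], "delta_rot": [0, -0.023, 0], "hand": 0.6}, {"delta_pos": [-0.0127, 0.215, -0.0255], "delta_rot": [0, -0.023, 0], "hand": 0.6}, {"delta_pos": [-0.0127, 0.23, -0.0255], "delta_rot": [0, -0.023, 0], "hand": 0.6}])

```text
time_s: 3.32
tcp_pos: [595.5, -181.1, 74.0]
tool_rot: [[-1.0, -0.005, 0.027], [-0.027, 0.001, -1.0], [0.005, -1.0, -0.001]]
contact_force: [0.0, 0.3, 0.8]
gripper_width: 51.3
```

```bash
python3 - <<'E'
from h import *
go([597.2,-183.3,27],0.023)
E
```

```text
t 3.33 tcp [ 595.5 -181.1   74. ] w 51.3 F [0.  0.3 0.8]
dpos m [-0.0019  0.047   0.0023] drot [0.001 0.004 0.005]
```

Call:
jog_arm(moves=[{"delta_pos": [-0.002, 0.035, 0.002], "delta_rot": [0, 0, 0.005], "hand": 0.6}, {"delta_pos": [-0.002, 0.047, 0.002], "delta_rot": [0, 0, 0.005], "hand": 0.6}, {"delta_pos": [-0.002, 0.047, 0.002], "delta_rot": [0, 0, 0.005], "hand": 0}, {"delta_pos": [-0.002, 0.047, 0.002], "delta_rot": [0, 0, 0.005], "hand": 0}, {"delta_pos": [-0.002, 0.047, 0.002], "delta_rot": [0, 0, 0.005], "hand": 0}], grip_force=60)

```text
time_s: 3.95
tcp_pos: [598.4, -183.1, 29.3]
tool_rot: [[-1.0, 0.003, 0.027], [-0.027, 0.001, -1.0], [-0.003, -1.0, -0.001]]
contact_force: [-0.1, 0.6, 3.5]
gripper_width: 13.5
```

Call:
jog_arm(moves=[{"delta_pos": [0, 0, 0], "delta_rot": [0, 0, 0], "hand": 0}, {"delta_pos": [0, -0.03, 0], "delta_rot": [0, 0, 0], "hand": 0}, {"delta_pos": [0, -0.07, 0], "delta_rot": [0, 0, 0], "hand": 0}, {"delta_pos": [0, -0.11, 0], "delta_rot": [0, 0, 0], "hand": 0}, {"delta_pos": [0, -0.12, 0], "delta_rot": [0, 0, 0], "hand": 0}])

```text
time_s: 4.58
tcp_pos: [599.2, -183.5, 152.9]
tool_rot: [[-1.0, 0.008, 0.027], [-0.027, -0.0, -1.0], [-0.008, -1.0, 0.0]]
contact_force: [1.0, 0.8, -2.2]
gripper_width: 12.9
```

```bash
cat > inhand.py <<'E'
from h import *
import sys
from scipy.optimize import minimize
# handle and bowl seen by the wrist camera, in the tool frame
w,b,tag=float(sys.argv[1]),float(sys.argv[2]),sys.argv[3]
s=status.get_state(); ci=optics.camera_info("wrist"); p,d=optics.snapshot("wrist"); cv2.imwrite(f"pics/{tag}.png",p)
P=cloud(ci,d).reshape(-1,3)[d.ravel()>0]; T=(P-s["tcp_pos"])@s["tool_rot"]   # tool: -x towards bowl, y down
q=T[(abs(T[:,2])<70)&(T[:,0]<60)&(T[:,0]>-190)&(T[:,1]>-35)&(T[:,1]<45)]
rim=q[(np.hypot(q[:,0]+b-5,q[:,2])<w/2+12)&(np.hypot(q[:,0]+b-5,q[:,2])>w/2-8)]
top=q[(abs(q[:,2])<5)&(q[:,0]<-13)&(q[:,0]>-40)]
print("tcp",s["tcp_pos"].round(1),"w",s["gripper_width"].round(1),"F",s["contact_force"].round(1),"n",len(q),len(rim),len(top))
def cost(t):   # x centre, z centre of the bowl rim
    r=np.hypot(q[:,0]-t[0],q[:,2]-t[1]); k=np.exp(-((r-w/2+1.5)/1.5)**2)*(q[:,1]<15); return -k.sum()
best=min((minimize(cost,[-b+5+i,j],method="Nelder-Mead") for i in (-8,-4,0,4,8) for j in (-6,0,6)),key=lambda r:r.fun)
c=best.x; print("bowl centre tool x,z",c.round(1),-best.fun)
r=np.hypot(q[:,0]-c[0],q[:,2]-c[1]); k=(abs(r-w/2+1.5)<2.5)&(q[:,1]<12); R=q[k]
A=np.c_[R[:,0]-c[0],R[:,2]-c[1],np.ones(len(R))]; f=np.linalg.lstsq(A,R[:,1],rcond=None)[0]
print("rim depth y at centre",f[2].round(1),"slope along -x (bowl down +)",(-f[0]).round(3),"roll",f[1].round(3),len(R))
hd=q[(q[:,0]>c[0]+w/2+4)&(abs(q[:,2])<14)&(q[:,1]<14)]
for a in range(-50,60,10):
    m=hd[(hd[:,0]>=a)&(hd[:,0]<a+10)]
    if len(m)>8: print(a+5,"z",np.percentile(m[:,2],[3,97]).round(1),"y",np.median(m[:,1]).round(1),len(m))
E
python3 inhand.py 78 89 g1
```

```text
Traceback (most recent call last):
  File "inhand.py", line 11, in <module>
    print("tcp",s["tcp_pos"].round(1),"w",s["gripper_width"].round(1),"F",s["contact_force"].round(1),"n",len(q),len(rim),len(top))
                                          ^^^^^^^^^^^^^^^^^^^^^^^^
AttributeError: 'float' object has no attribute 'round'
```

View pics/g1.png

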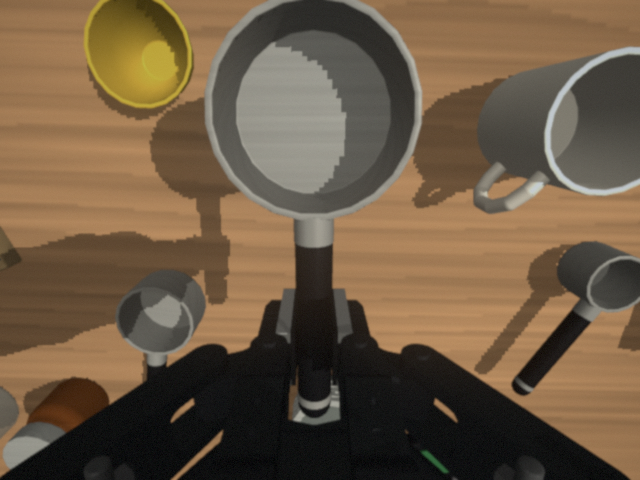

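```bash
sed -i 's/s\["gripper_width"\].round(1)/round(s["gripper_width"],1)/' inhand.py; python3 inhand.py 78 89 g1b; python3 - <<'E'
from h import *
t=np.load("stand.npy"); c,s=np.cos(t[2]),np.sin(t[2])
print(status.get_state()["joints"].round(2),status.get_state()["tool_rot"].round(3))
E
```

```text
tcp [ 599.  -183.4  152.3] w 13.1 F [-1.  -0.3  0.3] n 48183 24140 1533
bowl centre tool x,z [-80.6   0.8] 7562.116580085789
rim depth y at centre -5.0 slope along -x (bowl down +) 0.105 roll -0.001 10896
-35 z [-6.5  8.6] y -9.1 691
-25 z [-6.3  8.3] y -9.2 844
-15 z [-11.6  13.4] y -12.9 2150
-5 z [-13.6   7.7] y -10.0 923
5 z [-5.6  7.7] y -10.0 764
15 z [-5.5  7.5] y -9.8 591
25 z [-6.1  8.1] y -9.8 628
35 z [-6.2  8.3] y -9.9 595
45 z [-6.3  8.4] y -10.1 552
55 z [-3.9  7.4] y -9.8 72
[ 0.02  0.11  0.01 -0.   -1.47  1.58] [[-1.     0.004  0.027]
 [-0.027  0.001 -1.   ]
 [-0.005 -1.    -0.001]]
```

```bash
cat > place.py <<'E'
from h import *
import sys
# clip number, handle coordinate of TCP, TCP z, extra stand-y
n,hc,z,dy=int(sys.argv[1]),*map(float,sys.argv[2:5])
t=np.load("stand.npy"); c,s=np.cos(t[2]),np.sin(t[2]); k=[142.5,47.5,-47.5,-142.5][n-1]+dy; x=-47+hc
p=[t[0]+c*x-s*k,t[1]+s*x+c*k,z]; print("target",np.round(p,1)); go(p,t[2])
S=status.get_state(); d=S["tcp_pos"][:2]-t[:2]; print("stand xy now",round(c*d[0]+s*d[1],1),round(-s*d[0]+c*d[1]-k+dy,1))
E
python3 place.py 2 8.4 150 0.5
```

```text
target [523.1 322.3 150. ]
t 4.67 tcp [ 598.4 -183.2  150.2] w 13.7 F [-0.5 -1.1 -1.6]
dpos m [ 6.180e-02  3.000e-04 -5.072e-01] drot [-0.    -0.351 -0.005]
stand xy now -155.1 -497.0
```

Call:
jog_arm(moves=[{"delta_pos": [0.004, 0, -0.04], "delta_rot": [0, -0.05, 0], "hand": 0}, {"delta_pos": [0.01, 0, -0.095], "delta_rot": [0, -0.13, 0], "hand": 0}, {"delta_pos": [0.018, 0, -0.15], "delta_rot": [0, -0.21, 0], "hand": 0}, {"delta_pos": [0.025, 0, -0.205], "delta_rot": [0, -0.29, 0], "hand": 0}, {"delta_pos": [0.032, 0, -0.255], "delta_rot": [0, -0.351, 0], "hand": 0}])

```text
time_s: 5.3
tcp_pos: [558.2, 72.6, 147.9]
tool_rot: [[-0.929, 0.001, 0.371], [-0.371, 0.0, -0.929], [-0.001, -1.0, 0.0]]
contact_force: [0.6, -0.6, -1.3]
gripper_width: 13.3
```

```bash
python3 place.py 2 8.4 90 0.5
```

```text
target [523.1 322.3  90. ]
t 5.3 tcp [558.2  72.6 147.9] w 13.3 F [ 0.6 -0.6 -1.3]
dpos m [-0.06    0.0579 -0.2449] drot [-0.     0.002 -0.001]
stand xy now -98.1 -244.5
```

Call:
jog_arm(moves=[{"delta_pos": [-0.012, 0, -0.055], "delta_rot": [0, 0, 0], "hand": 0}, {"delta_pos": [-0.026, 0.005, -0.11], "delta_rot": [0, 0, 0], "hand": 0}, {"delta_pos": [-0.04, 0.01, -0.165], "delta_rot": [0, 0, 0], "hand": 0}, {"delta_pos": [-0.052, 0.02, -0.215], "delta_rot": [0, 0, 0], "hand": 0}, {"delta_pos": [-0.06, 0.04, -0.245], "delta_rot": [0, 0, 0], "hand": 0}])

```text
time_s: 5.92
tcp_pos: [521.8, 324.4, 105.8]
tool_rot: [[-0.928, -0.0, 0.373], [-0.373, -0.001, -0.928], [0.0, -1.0, 0.0]]
contact_force: [-0.2, -0.0, -1.8]
gripper_width: 13.2
```

```bash
python3 place.py 2 8.4 68 0.5; python3 inhand.py 78 89 g2|head -3
```

```text
target [523.1 322.3  68. ]
t 5.92 tcp [521.8 324.4 105.8] w 13.2 F [-0.2 -0.  -1.8]
dpos m [-0.0004  0.0378  0.0024] drot [-0.     0.004  0.   ]
stand xy now -39.0 2.9
tcp [521.8 324.4 105.8] w 13.2 F [-0.2 -0.  -1.8] n 48131 24052 1498
bowl centre tool x,z [-80.2   1. ] 7532.224109107404
rim depth y at centre -4.9 slope along -x (bowl down +) 0.105 roll -0.004 10866
```

View pics/g2.png

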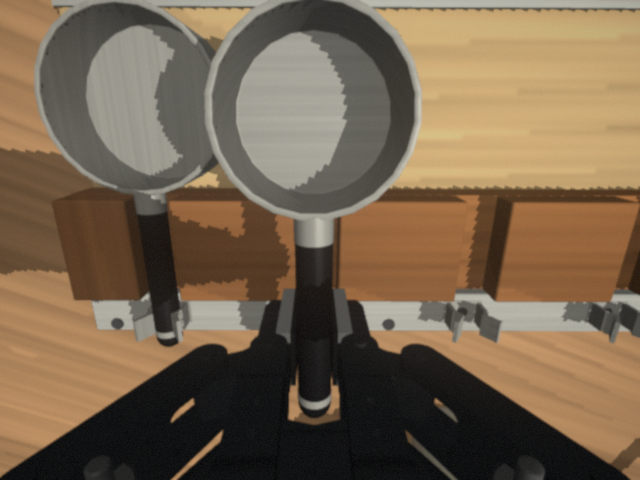

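Call:
jog_arm(moves=[{"delta_pos": [0, 0.005, 0.0024], "delta_rot": [0, 0.004, 0], "hand": 0}, {"delta_pos": [0, 0.015, 0.0024], "delta_rot": [0, 0.004, 0], "hand": 0}, {"delta_pos": [0, 0.028, 0.0024], "delta_rot": [0, 0.004, 0], "hand": 0}, {"delta_pos": [0, 0.037, 0.0024], "delta_rot": [0, 0.004, 0], "hand": 0}, {"delta_pos": [0, 0.037, 0.0024], "delta_rot": [0, 0.004, 0], "hand": 0}])

```text
time_s: 6.6
tcp_pos: [520.4, 322.8, 63.3]
tool_rot: [[-0.929, -0.006, 0.369], [-0.369, -0.004, -0.929], [0.007, -1.0, 0.001]]
contact_force: [-0.6, -0.4, -1.2]
gripper_width: 13.0
```

```bash
python3 place.py 2 8.4 60.5 0.5; python3 inhand.py 78 89 g3|tail -11
```

```text
target [523.1 322.3  60.5]
t 6.6 tcp [520.4 322.8  63.3] w 13.0 F [-0.6 -0.4 -1.2]
dpos m [-0.0023  0.0028  0.0015] drot [-0.001  0.     0.007]
stand xy now -40.9 2.0
rim depth y at centre -4.9 slope along -x (bowl down +) 0.107 roll -0.004 10905
-35 z [-13.3   8.5] y -8.5 838
-25 z [-13.3   8.5] y -8.4 1080
-15 z [-12.3  13.3] y -10.8 2345
-5 z [-13.8   7.9] y -9.8 1047
5 z [-5.3  7.9] y -10.1 755
15 z [-5.2  7.7] y -9.8 610
25 z [-5.8  8.4] y -9.8 616
35 z [-6.   8.5] y -9.9 606
45 z [-8.7  9.1] y -9.9 597
55 z [-4.7  7.7] y -9.6 92
```

Call:
jog_arm(moves=[{"delta_pos": [-0.0015, 0.001, 0.0015], "delta_rot": [0, 0, 0], "hand": 0}, {"delta_pos": [-0.0015, 0.002, 0.0015], "delta_rot": [0, 0, 0], "hand": 0}, {"delta_pos": [-0.0015, 0.003, 0.0015], "delta_rot": [0, 0, 0], "hand": 0}, {"delta_pos": [-0.0015, 0.003, 0.0015], "delta_rot": [0, 0, 0], "hand": 0}, {"delta_pos": [-0.0015, 0.003, 0.0015], "delta_rot": [0, 0, 0], "hand": 0}])

```text
time_s: 7.28
tcp_pos: [522.6, 322.3, 61.2]
tool_rot: [[-0.929, -0.005, 0.37], [-0.37, -0.003, -0.929], [0.006, -1.0, 0.001]]
contact_force: [0.8, 0.1, -1.3]
gripper_width: 13.2
```

```bash
python3 place.py 2 8.4 60.5 0.5
```

```text
target [523.1 322.3  60.5]
t 7.28 tcp [522.6 322.3  61.2] w 13.2 F [ 0.8  0.1 -1.3]
dpos m [-0.0004  0.0007  0.0002] drot [-0.001  0.001  0.006]
stand xy now -39.0 0.7
```

Call:
jog_arm(moves=[{"delta_pos": [0, 0.001, 0], "delta_rot": [0, 0, 0], "hand": 0}, {"delta_pos": [0, 0.002, 0], "delta_rot": [0, 0, 0], "hand": 0}, {"delta_pos": [0, 0.0025, 0], "delta_rot": [0, 0, 0], "hand": 0}, {"delta_pos": [0, 0.0025, 0], "delta_rot": [0, 0, 0], "hand": 0}, {"delta_pos": [0, 0.0025, 0], "delta_rot": [0, 0, 0], "hand": 0}])

```text
time_s: 7.9
tcp_pos: [522.7, 322.4, 58.8]
tool_rot: [[-0.929, -0.005, 0.37], [-0.37, -0.003, -0.929], [0.006, -1.0, 0.001]]
contact_force: [-0.1, -0.9, -0.9]
gripper_width: 13.3
```

```bash
python3 place.py 2 8.4 60.5 0.5
```

```text
target [523.1 322.3  60.5]
t 7.9 tcp [522.7 322.4  58.8] w 13.3 F [-0.1 -0.9 -0.9]
dpos m [-0.0003 -0.0017  0.0002] drot [-0.001  0.001  0.006]
stand xy now -38.9 0.7
```

Call:
jog_arm(moves=[{"delta_pos": [0, 0, 0], "delta_rot": [0, 0, 0], "hand": 0.4}, {"delta_pos": [0, 0, 0], "delta_rot": [0, 0, 0], "hand": 0.4}, {"delta_pos": [0, -0.01, 0], "delta_rot": [0, 0, 0], "hand": 0.4}, {"delta_pos": [0, -0.03, 0], "delta_rot": [0, 0, 0], "hand": 0.4}, {"delta_pos": [0, -0.03, 0], "delta_rot": [0, 0, 0], "hand": 0.4}])

```text
time_s: 8.52
tcp_pos: [524.2, 323.5, 92.4]
tool_rot: [[-0.929, -0.001, 0.37], [-0.37, 0.0, -0.929], [0.0, -1.0, -0.001]]
contact_force: [0.3, 0.6, -0.1]
gripper_width: 34.3
```

```bash
python3 inhand.py 78 89 g4; python3 place.py 2 8.4 60.5 0
```

```text
tcp [524.2 323.5  92.4] w 34.3 F [ 0.3  0.6 -0.1] n 39329 7545 1006
bowl centre tool x,z [-43.1   1.3] 1043.282192902924
rim depth y at centre -29.1 slope along -x (bowl down +) -0.245 roll 0.002 1603
target [523.3 321.8  60.5]
t 8.57 tcp [523.5 323.2  90.8] w 34.7 F [ 0.9 -0.2 -0.1]
dpos m [0.0006 0.0303 0.0012] drot [0.    0.001 0.003]
stand xy now -37.9 1.2
```

View pics/g4.png

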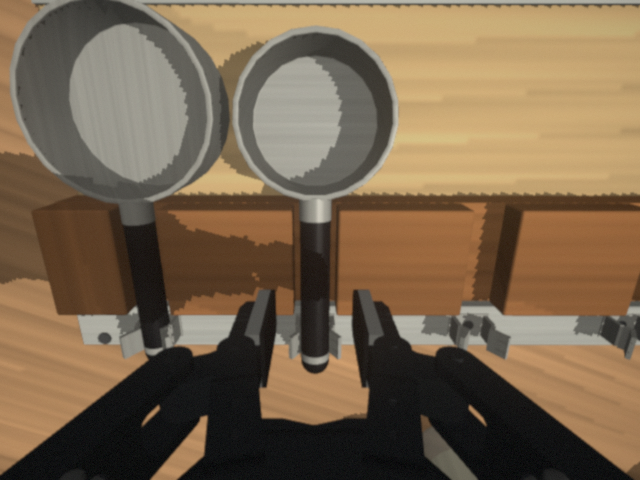

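Call:
jog_arm(moves=[{"delta_pos": [0.004, 0, 0.001], "delta_rot": [0, 0, 0], "hand": 0}, {"delta_pos": [0.004, 0, 0.001], "delta_rot": [0, 0, 0], "hand": 0}, {"delta_pos": [0.004, 0.005, 0.001], "delta_rot": [0, 0, 0], "hand": 0}, {"delta_pos": [0.004, 0.015, 0.001], "delta_rot": [0, 0, 0], "hand": 0}, {"delta_pos": [0.004, 0.02, 0.001], "delta_rot": [0, 0, 0], "hand": 0}])

```text
time_s: 9.2
tcp_pos: [519.6, 320.3, 69.3]
tool_rot: [[-0.929, -0.004, 0.37], [-0.37, -0.002, -0.929], [0.004, -1.0, 0.0]]
contact_force: [-0.7, 0.1, 0.2]
gripper_width: 0.4
```

Call:
jog_arm(moves=[{"delta_pos": [0, 0.003, 0], "delta_rot": [0, 0, 0], "hand": 0}, {"delta_pos": [0, 0.006, 0], "delta_rot": [0, 0, 0], "hand": 0}, {"delta_pos": [0, 0.009, 0], "delta_rot": [0, 0, 0], "hand": 0}, {"delta_pos": [0, 0.0095, 0], "delta_rot": [0, 0, 0], "hand": 0}, {"delta_pos": [0, 0.0095, 0], "delta_rot": [0, 0, 0], "hand": 0}])

```text
time_s: 9.82
tcp_pos: [519.6, 320.3, 59.6]
tool_rot: [[-0.929, -0.004, 0.37], [-0.37, -0.002, -0.929], [0.004, -1.0, 0.0]]
contact_force: [-0.8, -0.1, 0.5]
gripper_width: 0.3
```

Call:
jog_arm(moves=[{"delta_pos": [0, 0.001, 0], "delta_rot": [0, 0, 0], "hand": 0}, {"delta_pos": [0, 0.002, 0], "delta_rot": [0, 0, 0], "hand": 0}, {"delta_pos": [0, 0.0028, 0], "delta_rot": [0, 0, 0], "hand": 0}, {"delta_pos": [0, 0.0028, 0], "delta_rot": [0, 0, 0], "hand": 0}, {"delta_pos": [0, 0.0028, 0], "delta_rot": [0, 0, 0], "hand": 0}])

```text
time_s: 10.45
tcp_pos: [519.6, 320.3, 57.8]
tool_rot: [[-0.929, -0.004, 0.37], [-0.37, -0.002, -0.929], [0.004, -1.0, 0.0]]
contact_force: [-4.1, -1.0, 4.8]
gripper_width: 0.1
```

Call:
jog_arm(moves=[{"delta_pos": [0, -0.03, 0], "delta_rot": [0, 0, 0], "hand": 0}, {"delta_pos": [0, -0.08, 0], "delta_rot": [0, 0, 0], "hand": 0}, {"delta_pos": [0, -0.13, 0], "delta_rot": [0, 0, 0], "hand": 0.6}, {"delta_pos": [0, -0.16, 0], "delta_rot": [0, 0, 0], "hand": 0.6}, {"delta_pos": [0, -0.16, 0], "delta_rot": [0, 0, 0], "hand": 0.6}])

```text
time_s: 11.08
tcp_pos: [521.2, 321.3, 221.2]
tool_rot: [[-0.929, 0.001, 0.37], [-0.37, 0.002, -0.929], [-0.001, -1.0, -0.002]]
contact_force: [0.4, 0.2, 0.0]
gripper_width: 50.9
```

```bash
cat > check.py <<'E'
from h import *
import sys
from scipy.optimize import minimize
# cups on the stand, in stand coordinates, by wrist depth
t=np.load("stand.npy"); c,s=np.cos(t[2]),np.sin(t[2])
ci=optics.camera_info("wrist"); p,d=optics.snapshot("wrist"); cv2.imwrite(f"pics/{sys.argv[1]}.png",p)
P=cloud(ci,d).reshape(-1,3)[d.ravel()>0]; e=P[:,:2]-t[:2]; X=np.c_[e@[c,s],e@[-s,c],P[:,2]]
for n in sys.argv[2]:
    n=int(n); k=[142.5,47.5,-47.5,-142.5][n-1]; w=[94,78,64,50][n-1]; b=[97,89,82,75][n-1]
    q=X[(abs(X[:,1]-k)<w/2+8)&(X[:,0]>-102)&(X[:,0]<-47+b+w/2+15)]
    h=q[(abs(q[:,1]-k)<9)&(q[:,0]<-5)&(q[:,2]>50)&(q[:,2]<85)]
    for lo,hi in ((-98,-86),(-62,-40),(-40,-20),(-20,-2)):
        m=h[(h[:,0]>lo)&(h[:,0]<hi)&(h[:,2]>55)]
        if len(m)>10: print(n,"handle",lo,hi,"y",(np.percentile(m[:,1],[5,95]).mean()-k).round(1),"ztop",np.median(m[:,2]).round(1))
    q2=q[(q[:,2]>48)&(q[:,2]<72)&(q[:,0]>-3)]
    r=min((minimize(lambda u:-np.exp(-((np.hypot(q2[:,0]-u[0],q2[:,1]-u[1])-w/2+1.5)/1.5)**2).sum(),[-47+b+i,k+j],method="Nelder-Mead") for i in (-10,-5,0,5,10) for j in (-4,0,4)),key=lambda r:r.fun)
    R=q2[abs(np.hypot(q2[:,0]-r.x[0],q2[:,1]-r.x[1])-w/2+1.5)<1.5]
    R=R[R[:,2]>np.median(R[:,2])-4]
    f=np.linalg.lstsq(np.c_[R[:,:2]-r.x,np.ones(len(R))],R[:,2],rcond=None)[0]
    print(n,"bowl y err",(r.x[1]-k).round(1),"=> handle mid from clip",(r.x[0]-b+77).round(1),"rim z",f[2].round(1),"slopes",f[:2].round(3),len(R))
E
python3 check.py k1 12
```

```text
1 handle -98 -86 y -0.4 ztop 57.4
1 handle -62 -40 y -0.8 ztop 57.5
1 handle -40 -20 y -0.7 ztop 57.5
1 handle -20 -2 y -0.7 ztop 57.5
1 bowl y err -1.9 => handle mid from clip 28.8 rim z 57.5 slopes [-0.003 -0.008] 1406
2 handle -98 -86 y -0.6 ztop 57.1
2 handle -62 -40 y -0.5 ztop 57.4
2 handle -40 -20 y -0.6 ztop 57.4
2 handle -20 -2 y -0.6 ztop 57.5
2 bowl y err -0.4 => handle mid from clip 30.9 rim z 58.0 slopes [-0.004  0.   ] 1035
```

```bash
python3 -c "
from h import *
go([447,-46.6,150],-0.135)"
```

```text
t 11.12 tcp [520.5 321.  218.7] w 51.2 F [ 0.6  0.1 -0.9]
dpos m [0.204  0.0688 0.3145] drot [0.001 0.514 0.002]
```

Call:
jog_arm(moves=[{"delta_pos": [0.02, 0, 0.05], "delta_rot": [0, 0.1, 0], "hand": 0.6}, {"delta_pos": [0.045, 0, 0.1], "delta_rot": [0, 0.21, 0], "hand": 0.6}, {"delta_pos": [0.07, 0, 0.15], "delta_rot": [0, 0.32, 0], "hand": 0.6}, {"delta_pos": [0.1, 0.005, 0.2], "delta_rot": [0, 0.42, 0], "hand": 0.6}, {"delta_pos": [0.135, 0.01, 0.25], "delta_rot": [0, 0.514, 0], "hand": 0.6}])

```text
time_s: 11.75
tcp_pos: [486.4, 37.1, 206.9]
tool_rot: [[-0.99, -0.004, -0.138], [0.138, -0.0, -0.99], [0.004, -1.0, 0.001]]
contact_force: [0.5, 0.1, 0.6]
gripper_width: 51.2
```

```bash
python3 -c "
from h import *
go([447,-46.6,90],-0.135)"
```

```text
t 11.75 tcp [486.4  37.1 206.9] w 51.2 F [0.5 0.1 0.6]
dpos m [0.027  0.1171 0.0882] drot [-0.001 -0.003  0.004]
```

Call:
jog_arm(moves=[{"delta_pos": [0.015, 0.01, 0.05], "delta_rot": [0, 0, 0], "hand": 0.6}, {"delta_pos": [0.027, 0.035, 0.088], "delta_rot": [0, 0, 0], "hand": 0.6}, {"delta_pos": [0.027, 0.08, 0.088], "delta_rot": [0, 0, 0], "hand": 0.6}, {"delta_pos": [0.027, 0.112, 0.088], "delta_rot": [0, 0, 0], "hand": 0.6}, {"delta_pos": [0.027, 0.115, 0.088], "delta_rot": [0, 0, 0], "hand": 0.6}])

```text
time_s: 12.38
tcp_pos: [445.0, -46.9, 88.7]
tool_rot: [[-0.99, -0.01, -0.138], [0.138, -0.002, -0.99], [0.01, -1.0, 0.003]]
contact_force: [0.4, 0.1, 0.2]
gripper_width: 51.1
```

```bash
python3 cups.py w3 B; python3 -c "
from h import *
go([447,-46.6,28],-0.135)"
```

```text
B mid handle xy,yaw [ 4.38417e+02 -4.49930e+01 -1.33000e-01] score 5444 of 8034 z 39.6
t 12.43 tcp [446.1 -46.7  90.5] w 50.9 F [-0.6 -0.1  1.3]
dpos m [-0.0013  0.0625 -0.0004] drot [-0.003 -0.003  0.007]
```

Call:
jog_arm(moves=[{"delta_pos": [0, 0.03, 0], "delta_rot": [0, 0, 0.007], "hand": 0.6}, {"delta_pos": [0, 0.055, 0], "delta_rot": [0, 0, 0.007], "hand": 0.6}, {"delta_pos": [0, 0.0625, 0], "delta_rot": [0, 0, 0.007], "hand": 0.5}, {"delta_pos": [0, 0.0625, 0], "delta_rot": [0, 0, 0.007], "hand": 0}, {"delta_pos": [0, 0.0625, 0], "delta_rot": [0, 0, 0.007], "hand": 0}], grip_force=60)

```text
time_s: 13.05
tcp_pos: [446.7, -46.7, 29.7]
tool_rot: [[-0.991, 0.002, -0.137], [0.137, -0.002, -0.991], [-0.002, -1.0, 0.002]]
contact_force: [-0.1, -0.1, 1.5]
gripper_width: 13.1
```

Call:
jog_arm(moves=[{"delta_pos": [0, 0, 0], "delta_rot": [0, 0, 0], "hand": 0}, {"delta_pos": [0, 0, 0], "delta_rot": [0, 0, 0], "hand": 0}, {"delta_pos": [0, -0.03, 0], "delta_rot": [0, 0, 0], "hand": 0}, {"delta_pos": [0, -0.08, 0], "delta_rot": [0, 0, 0], "hand": 0}, {"delta_pos": [0, -0.12, 0], "delta_rot": [0, 0, 0], "hand": 0}])

```text
time_s: 13.68
tcp_pos: [446.5, -46.5, 151.7]
tool_rot: [[-0.991, 0.003, -0.137], [0.137, -0.002, -0.991], [-0.003, -1.0, 0.002]]
contact_force: [-0.3, 1.2, -1.1]
gripper_width: 13.4
```

```bash
python3 inhand.py 64 82 g5; python3 place.py 3 8 150 0.5
```

```text
tcp [446.5 -46.5 151.7] w 13.4 F [-0.3  1.2 -1.1] n 33976 16486 1507
bowl centre tool x,z [-74.8   1.2] 4761.731380464998
rim depth y at centre -5.6 slope along -x (bowl down +) -0.076 roll -0.058 7512
-35 z [-7.1  8. ] y -9.2 802
-25 z [-6.8  7.7] y -9.0 844
-15 z [-11.8  13.4] y -12.9 2180
-5 z [-13.7   7.5] y -10.0 908
5 z [-5.8  7.5] y -10.0 747
15 z [-5.7  7.3] y -9.6 597
25 z [-5.9  7.9] y -9.8 606
35 z [-6.   8.5] y -9.9 602
45 z [-6.1  8.7] y -10.0 577
55 z [-5.1  8. ] y -9.9 149
target [557.8 233.8 150. ]
t 13.72 tcp [448.7 -46.7 157.6] w 13.4 F [ 0.7 -0.3  4. ]
dpos m [-0.0695  0.0081 -0.2929] drot [-0.004 -0.516 -0.011]
stand xy now -244.0 -220.0
```

Call:
jog_arm(moves=[{"delta_pos": [-0.035, 0, -0.03], "delta_rot": [0, -0.05, 0], "hand": 0}, {"delta_pos": [-0.075, 0, -0.07], "delta_rot": [0, -0.15, 0], "hand": 0}, {"delta_pos": [-0.095, 0, -0.125], "delta_rot": [0, -0.28, 0], "hand": 0}, {"delta_pos": [-0.095, 0, -0.18], "delta_rot": [0, -0.41, 0], "hand": 0}, {"delta_pos": [-0.085, 0, -0.235], "delta_rot": [0, -0.516, 0], "hand": 0}])

```text
time_s: 14.35
tcp_pos: [565.3, 175.8, 157.3]
tool_rot: [[-0.928, 0.01, 0.372], [-0.372, -0.003, -0.928], [-0.008, -1.0, 0.007]]
contact_force: [1.1, 1.0, -1.4]
gripper_width: 13.2
```

```bash
python3 place.py 3 7.2 66 0.5
```

```text
target [557.  233.5  66. ]
t 14.35 tcp [565.3 175.8 157.3] w 13.2 F [ 1.1  1.  -1.4]
dpos m [-0.0131  0.0911 -0.0572] drot [-0.007  0.003 -0.008]
stand xy now -53.4 -56.1
```

Call:
jog_arm(moves=[{"delta_pos": [-0.008, 0, -0.035], "delta_rot": [-0.007, 0.003, -0.008], "hand": 0}, {"delta_pos": [-0.013, 0.01, -0.057], "delta_rot": [-0.007, 0.003, -0.008], "hand": 0}, {"delta_pos": [-0.013, 0.04, -0.057], "delta_rot": [-0.007, 0.003, -0.008], "hand": 0}, {"delta_pos": [-0.013, 0.07, -0.057], "delta_rot": [-0.007, 0.003, -0.008], "hand": 0}, {"delta_pos": [-0.013, 0.085, -0.057], "delta_rot": [-0.007, 0.003, -0.008], "hand": 0}])

```text
time_s: 14.98
tcp_pos: [555.9, 232.3, 69.3]
tool_rot: [[-0.93, -0.003, 0.369], [-0.369, -0.002, -0.93], [0.004, -1.0, 0.0]]
contact_force: [0.1, 0.8, -0.6]
gripper_width: 12.9
```

```bash
python3 place.py 3 7.2 59 0.5;  python3 check.py k2 2
```

```text
target [557.  233.5  59. ]
t 14.97 tcp [555.9 232.3  69.3] w 12.9 F [ 0.1  0.8 -0.6]
dpos m [-0.0015  0.0103 -0.0008] drot [-0.    -0.     0.004]
stand xy now -41.3 -0.3
2 handle -98 -86 y -1.0 ztop 57.4
2 handle -62 -40 y -1.4 ztop 57.5
2 handle -40 -20 y -1.3 ztop 57.5
2 handle -20 -2 y -1.4 ztop 57.5
2 bowl y err -2.2 => handle mid from clip 30.8 rim z 56.4 slopes [-0.001 -0.017] 5107
```

Call:
jog_arm(moves=[{"delta_pos": [-0.0015, 0.003, -0.0008], "delta_rot": [0, 0, 0], "hand": 0}, {"delta_pos": [-0.0015, 0.006, -0.0008], "delta_rot": [0, 0, 0], "hand": 0}, {"delta_pos": [-0.0015, 0.009, -0.0008], "delta_rot": [0, 0, 0], "hand": 0}, {"delta_pos": [-0.0015, 0.0103, -0.0008], "delta_rot": [0, 0, 0], "hand": 0}, {"delta_pos": [-0.0015, 0.0103, -0.0008], "delta_rot": [0, 0, 0], "hand": 0}])

```text
time_s: 15.65
tcp_pos: [556.9, 233.6, 58.3]
tool_rot: [[-0.93, -0.004, 0.369], [-0.369, -0.002, -0.93], [0.004, -1.0, 0.0]]
contact_force: [0.1, 0.5, 0.3]
gripper_width: 13.3
```

```bash
python3 place.py 3 7.2 58.7 0.5
```

```text
target [557.  233.5  58.7]
t 15.65 tcp [556.9 233.6  58.3] w 13.3 F [0.1 0.5 0.3]
dpos m [-0.0001 -0.0004  0.0001] drot [-0.    -0.001  0.004]
stand xy now -39.9 0.6
```

Contact is just made. Next I release, close the fingers, and press as before.

Call:
jog_arm(moves=[{"delta_pos": [0, 0, 0], "delta_rot": [0, 0, 0], "hand": 0.4}, {"delta_pos": [0, 0, 0], "delta_rot": [0, 0, 0], "hand": 0.4}, {"delta_pos": [0, -0.01, 0], "delta_rot": [0, 0, 0], "hand": 0.4}, {"delta_pos": [0, -0.032, 0], "delta_rot": [0, 0, 0], "hand": 0.4}, {"delta_pos": [0.003, -0.032, 0], "delta_rot": [0, 0, 0], "hand": 0.4}])

```text
time_s: 16.27
tcp_pos: [555.5, 233.1, 93.2]
tool_rot: [[-0.93, 0.0, 0.369], [-0.369, 0.0, -0.93], [-0.0, -1.0, -0.0]]
contact_force: [0.0, 0.6, -0.4]
gripper_width: 34.2
```

```bash
python3 check.py k3 3; python3 place.py 3 3 58 0.5
```

```text
3 handle -98 -86 y -0.8 ztop 71.2
3 handle -62 -40 y -0.3 ztop 67.5
3 handle -40 -20 y -0.2 ztop 65.6
3 handle -20 -2 y -0.0 ztop 64.1
3 bowl y err 0.2 => handle mid from clip 29.3 rim z 60.5 slopes [-0.085 -0.001] 2325
target [553.1 232.   58. ]
t 16.32 tcp [554.5 232.8  91.7] w 34.5 F [-0.   0.6  0.2]
dpos m [0.0015 0.0337 0.0003] drot [ 0.    -0.001  0.002]
stand xy now -42.5 0.8
```

Cup64 is resting in the flare of clip 3 as described.

Call:
jog_arm(moves=[{"delta_pos": [0.0015, 0, 0], "delta_rot": [0, 0, 0], "hand": 0}, {"delta_pos": [0.0015, 0, 0], "delta_rot": [0, 0, 0], "hand": 0}, {"delta_pos": [0.0015, 0.005, 0], "delta_rot": [0, 0, 0], "hand": 0}, {"delta_pos": [0.0015, 0.015, 0], "delta_rot": [0, 0, 0], "hand": 0}, {"delta_pos": [0.0015, 0.02, 0], "delta_rot": [0, 0, 0], "hand": 0}])

```text
time_s: 16.95
tcp_pos: [552.5, 231.9, 70.1]
tool_rot: [[-0.93, -0.004, 0.368], [-0.368, -0.001, -0.93], [0.004, -1.0, -0.0]]
contact_force: [-0.6, 0.4, -0.0]
gripper_width: 0.1
```

Call:
jog_arm(moves=[{"delta_pos": [0, 0.003, 0], "delta_rot": [0, 0, 0], "hand": 0}, {"delta_pos": [0, 0.006, 0], "delta_rot": [0, 0, 0], "hand": 0}, {"delta_pos": [0, 0.009, 0], "delta_rot": [0, 0, 0], "hand": 0}, {"delta_pos": [0, 0.01, 0], "delta_rot": [0, 0, 0], "hand": 0}, {"delta_pos": [0, 0.01, 0], "delta_rot": [0, 0, 0], "hand": 0}])

```text
time_s: 17.58
tcp_pos: [552.4, 231.9, 59.9]
tool_rot: [[-0.93, -0.004, 0.368], [-0.368, -0.001, -0.93], [0.004, -1.0, -0.0]]
contact_force: [-0.2, 0.3, -0.7]
gripper_width: 0.1
```

Call:
jog_arm(moves=[{"delta_pos": [0, 0.001, 0], "delta_rot": [0, 0, 0], "hand": 0}, {"delta_pos": [0, 0.002, 0], "delta_rot": [0, 0, 0], "hand": 0}, {"delta_pos": [0, 0.003, 0], "delta_rot": [0, 0, 0], "hand": 0}, {"delta_pos": [0, 0.003, 0], "delta_rot": [0, 0, 0], "hand": 0}, {"delta_pos": [0, 0.003, 0], "delta_rot": [0, 0, 0], "hand": 0}])

```text
time_s: 18.2
tcp_pos: [552.4, 231.9, 57.8]
tool_rot: [[-0.93, -0.004, 0.369], [-0.369, -0.001, -0.93], [0.004, -1.0, -0.0]]
contact_force: [-4.0, -1.3, 6.3]
gripper_width: -0.1
```

Call:
jog_arm(moves=[{"delta_pos": [0, -0.03, 0], "delta_rot": [0, 0, 0], "hand": 0}, {"delta_pos": [0, -0.08, 0], "delta_rot": [0, 0, 0], "hand": 0}, {"delta_pos": [0, -0.13, 0], "delta_rot": [0, 0, 0], "hand": 0.6}, {"delta_pos": [0, -0.16, 0], "delta_rot": [0, 0, 0], "hand": 0.6}, {"delta_pos": [0, -0.16, 0], "delta_rot": [0, 0, 0], "hand": 0.6}])

```text
time_s: 18.82
tcp_pos: [554.1, 232.7, 221.0]
tool_rot: [[-0.93, 0.001, 0.369], [-0.369, 0.002, -0.93], [-0.002, -1.0, -0.001]]
contact_force: [0.2, 0.5, -0.6]
gripper_width: 51.3
```

```bash
python3 check.py k4 123; python3 -c "
from h import *
go([502.1,-394.6,150],-0.461)"
```

```text
1 handle -98 -86 y -1.1 ztop 57.3
1 handle -62 -40 y -1.3 ztop 57.5
1 handle -40 -20 y -1.3 ztop 57.5
1 handle -20 -2 y -1.4 ztop 57.5
1 bowl y err -2.0 => handle mid from clip 28.8 rim z 56.6 slopes [ 0.    -0.005] 2001
2 handle -98 -86 y -0.7 ztop 57.1
2 handle -62 -40 y -0.9 ztop 57.4
2 handle -40 -20 y -0.8 ztop 57.1
2 handle -20 -2 y -1.0 ztop 57.6
2 bowl y err -1.8 => handle mid from clip 31.0 rim z 57.5 slopes [-0.001 -0.01 ] 1139
3 handle -98 -86 y -0.6 ztop 57.2
3 handle -62 -40 y -0.2 ztop 57.4
3 handle -40 -20 y -0.2 ztop 57.4
3 handle -20 -2 y -0.2 ztop 57.4
3 bowl y err 0.2 => handle mid from clip 28.0 rim z 58.0 slopes [0.001 0.   ] 816
t 18.88 tcp [553.3 232.5 218.6] w 51.1 F [-0.2 -0.1 -1.2]
dpos m [0.2786 0.0685 0.5641] drot [0.    0.838 0.002]
```

Call:
jog_arm(moves=[{"delta_pos": [0.0265, 0, 0.0537], "delta_rot": [0, 0.16, 0], "hand": 0.6}, {"delta_pos": [0.053, 0, 0.107], "delta_rot": [0, 0.33, 0], "hand": 0.6}, {"delta_pos": [0.0795, 0, 0.161], "delta_rot": [0, 0.5, 0], "hand": 0.6}, {"delta_pos": [0.106, 0, 0.215], "delta_rot": [0, 0.67, 0], "hand": 0.6}, {"delta_pos": [0.1325, 0, 0.269], "delta_rot": [0, 0.838, 0], "hand": 0.6}])

```text
time_s: 19.5
tcp_pos: [528.4, -68.1, 217.0]
tool_rot: [[-0.893, -0.004, -0.449], [0.449, 0.0, -0.893], [0.004, -1.0, 0.001]]
contact_force: [0.7, 0.7, 0.4]
gripper_width: 51.4
```

```bash
python3 -c "
from h import *
go([503,-395,150],-0.461)"
```

```text
t 19.5 tcp [528.4 -68.1 217. ] w 51.4 F [0.7 0.7 0.4]
dpos m [-0.1243  0.067   0.3034] drot [-0.001 -0.005  0.004]
```

Call:
jog_arm(moves=[{"delta_pos": [-0.022, 0.008, 0.055], "delta_rot": [0, -0.005, 0], "hand": 0.6}, {"delta_pos": [-0.045, 0.016, 0.11], "delta_rot": [0, -0.005, 0], "hand": 0.6}, {"delta_pos": [-0.067, 0.03, 0.165], "delta_rot": [0, -0.005, 0], "hand": 0.6}, {"delta_pos": [-0.09, 0.045, 0.22], "delta_rot": [0, -0.005, 0], "hand": 0.6}, {"delta_pos": [-0.113, 0.06, 0.274], "delta_rot": [0, -0.005, 0], "hand": 0.6}])

```text
time_s: 20.12
tcp_pos: [505.2, -365.3, 154.7]
tool_rot: [[-0.896, -0.006, -0.445], [0.445, 0.001, -0.896], [0.006, -1.0, 0.001]]
contact_force: [1.2, -0.2, -0.1]
gripper_width: 51.2
```

```bash
python3 cups.py w4 C; python3 -c "
from h import *
go([503,-395,90],-0.461)"
```

```text
C mid handle xy,yaw [ 4.96121e+02 -3.93346e+02 -4.54000e-01] score 3071 of 4054 z 39.5
t 20.18 tcp [ 502.6 -370.1  151. ] w 51.1 F [-3.5  2.2 -4.5]
dpos m [-0.0122  0.0609  0.0219] drot [-0.003 -0.004  0.011]
```

Call:
jog_arm(moves=[{"delta_pos": [-0.012, 0.01, 0.022], "delta_rot": [0, -0.004, 0.01], "hand": 0.6}, {"delta_pos": [-0.012, 0.035, 0.022], "delta_rot": [0, -0.004, 0.01], "hand": 0.6}, {"delta_pos": [-0.012, 0.06, 0.022], "delta_rot": [0, -0.004, 0.01], "hand": 0.6}, {"delta_pos": [-0.012, 0.06, 0.022], "delta_rot": [0, -0.004, 0.01], "hand": 0.6}, {"delta_pos": [-0.012, 0.06, 0.022], "delta_rot": [0, -0.004, 0.01], "hand": 0.6}])

```text
time_s: 20.8
tcp_pos: [502.9, -395.2, 91.5]
tool_rot: [[-0.896, -0.002, -0.445], [0.445, -0.003, -0.896], [0.0, -1.0, 0.003]]
contact_force: [0.5, -0.2, 0.9]
gripper_width: 51.3
```

```bash
python3 cups.py w5 C; python3 -c "
from h import *
go([502.6,-396,28],-0.458)"
```

```text
C mid handle xy,yaw [ 4.96086e+02 -3.93804e+02 -4.54000e-01] score 4789 of 6424 z 39.6
t 20.85 tcp [ 503.3 -395.3   92.1] w 51.4 F [-0.5 -0.3  0.9]
dpos m [0.0003 0.0641 0.0008] drot [-0.003 -0.003 -0.001]
```

Call:
jog_arm(moves=[{"delta_pos": [0, 0.03, 0.0005], "delta_rot": [0, -0.004, 0], "hand": 0.6}, {"delta_pos": [0, 0.055, 0.0005], "delta_rot": [0, -0.004, 0], "hand": 0.6}, {"delta_pos": [0, 0.0645, 0.0005], "delta_rot": [0, -0.004, 0], "hand": 0.5}, {"delta_pos": [0, 0.0645, 0.0005], "delta_rot": [0, -0.004, 0], "hand": 0}, {"delta_pos": [0, 0.0645, 0.0005], "delta_rot": [0, -0.004, 0], "hand": 0}])

```text
time_s: 21.48
tcp_pos: [503.8, -396.4, 29.4]
tool_rot: [[-0.898, 0.001, -0.441], [0.441, -0.005, -0.898], [-0.003, -1.0, 0.004]]
contact_force: [0.4, 0.1, -0.1]
gripper_width: 13.4
```

Call:
jog_arm(moves=[{"delta_pos": [0, 0, 0], "delta_rot": [0, 0, 0], "hand": 0}, {"delta_pos": [0, 0, 0], "delta_rot": [0, 0, 0], "hand": 0}, {"delta_pos": [0, -0.03, 0], "delta_rot": [0, 0, 0], "hand": 0}, {"delta_pos": [0, -0.08, 0], "delta_rot": [0, 0, 0], "hand": 0}, {"delta_pos": [0, -0.125, 0], "delta_rot": [0, 0, 0], "hand": 0}])

```text
time_s: 22.1
tcp_pos: [503.5, -395.9, 156.2]
tool_rot: [[-0.898, 0.001, -0.441], [0.441, -0.005, -0.898], [-0.004, -1.0, 0.004]]
contact_force: [1.0, -1.4, -0.8]
gripper_width: 13.6
```

```bash
python3 inhand.py 50 75 g6; python3 place.py 4 7 150 0.5
```

```text
tcp [ 503.5 -395.9  156.2] w 13.6 F [ 1.  -1.4 -0.8] n 23747 10873 1512
bowl centre tool x,z [-68.4   0.6] 3514.103616151093
rim depth y at centre -6.5 slope along -x (bowl down +) -0.145 roll 0.005 5382
-35 z [-7.1  8. ] y -9.7 864
-25 z [-6.8  7.8] y -9.6 860
-15 z [-12.1  13.1] y -13.3 2181
-5 z [-13.7   7.1] y -10.3 876
5 z [-6.2  7.1] y -10.4 756
15 z [-6.  7.] y -10.2 603
25 z [-6.6  7.6] y -10.1 606
35 z [-6.8  7.7] y -10.2 609
45 z [-6.9  7.8] y -10.4 566
55 z [-6.5  7.4] y -10.2 155
target [591.9 145.2 150. ]
t 22.15 tcp [ 505.3 -397.7  164.4] w 13.3 F [-0.7 -1.   6.3]
dpos m [ 0.1616  0.0089 -0.5256] drot [-0.011 -0.834 -0.01 ]
stand xy now -320.9 -472.1
```

Call:
jog_arm(moves=[{"delta_pos": [0.012, 0, -0.04], "delta_rot": [0, -0.14, 0], "hand": 0}, {"delta_pos": [0.029, 0, -0.095], "delta_rot": [0, -0.31, 0], "hand": 0}, {"delta_pos": [0.046, 0, -0.15], "delta_rot": [0, -0.48, 0], "hand": 0}, {"delta_pos": [0.063, 0, -0.205], "delta_rot": [0, -0.65, 0], "hand": 0}, {"delta_pos": [0.078, 0, -0.255], "delta_rot": [-0.005, -0.82, -0.005], "hand": 0}])

```text
time_s: 22.78
tcp_pos: [547.6, -132.4, 161.8]
tool_rot: [[-0.932, 0.005, 0.362], [-0.362, -0.006, -0.932], [-0.003, -1.0, 0.008]]
contact_force: [1.3, 0.1, -1.0]
gripper_width: 13.4
```

```bash
python3 place.py 4 6.6 66 0.5
```

```text
target [591.5 145.   66. ]
t 22.77 tcp [ 547.6 -132.4  161.8] w 13.4 F [ 1.3  0.1 -1. ]
dpos m [-0.141   0.0944 -0.2435] drot [-0.008 -0.008 -0.003]
stand xy now -183.6 -241.1
```

Call:
jog_arm(moves=[{"delta_pos": [-0.03, 0, -0.05], "delta_rot": [-0.008, -0.008, -0.003], "hand": 0}, {"delta_pos": [-0.06, 0, -0.1], "delta_rot": [-0.008, -0.008, -0.003], "hand": 0}, {"delta_pos": [-0.09, 0, -0.15], "delta_rot": [-0.008, -0.008, -0.003], "hand": 0}, {"delta_pos": [-0.118, 0, -0.2], "delta_rot": [-0.008, -0.008, -0.003], "hand": 0}, {"delta_pos": [-0.141, 0.01, -0.243], "delta_rot": [-0.008, -0.008, -0.003], "hand": 0}])

```text
time_s: 23.4
tcp_pos: [591.6, 147.5, 151.2]
tool_rot: [[-0.929, 0.002, 0.37], [-0.37, 0.001, -0.929], [-0.002, -1.0, -0.001]]
contact_force: [1.1, -0.1, -1.3]
gripper_width: 13.3
```

```bash
python3 place.py 4 6.6 69 0.5
```

```text
target [591.5 145.   69. ]
t 23.4 tcp [591.6 147.5 151.2] w 13.3 F [ 1.1 -0.1 -1.3]
dpos m [0.0012 0.0822 0.0023] drot [ 0.001  0.001 -0.002]
stand xy now -39.4 2.8
```

Call:
jog_arm(moves=[{"delta_pos": [0.0012, 0.02, 0.0023], "delta_rot": [0, 0, -0.002], "hand": 0}, {"delta_pos": [0.0012, 0.05, 0.0023], "delta_rot": [0, 0, -0.002], "hand": 0}, {"delta_pos": [0.0012, 0.075, 0.0023], "delta_rot": [0, 0, -0.002], "hand": 0}, {"delta_pos": [0.0012, 0.082, 0.0023], "delta_rot": [0, 0, -0.002], "hand": 0}, {"delta_pos": [0.0012, 0.082, 0.0023], "delta_rot": [0, 0, -0.002], "hand": 0}])

```text
time_s: 24.02
tcp_pos: [591.6, 144.4, 69.3]
tool_rot: [[-0.929, -0.0, 0.369], [-0.369, -0.0, -0.929], [0.0, -1.0, -0.0]]
contact_force: [-0.3, -0.6, -1.1]
gripper_width: 12.9
```

```bash
python3 place.py 4 6.6 58.5 0.5
```

```text
target [591.5 145.   58.5]
t 24.02 tcp [591.6 144.4  69.3] w 12.9 F [-0.3 -0.6 -1.1]
dpos m [-0.0002  0.0108 -0.0005] drot [0. 0. 0.]
stand xy now -40.6 -0.0
```

Call:
jog_arm(moves=[{"delta_pos": [0, 0.003, -0.0005], "delta_rot": [0, 0, 0], "hand": 0}, {"delta_pos": [0, 0.006, -0.0005], "delta_rot": [0, 0, 0], "hand": 0}, {"delta_pos": [0, 0.009, -0.0005], "delta_rot": [0, 0, 0], "hand": 0}, {"delta_pos": [0, 0.0105, -0.0005], "delta_rot": [0, 0, 0], "hand": 0}, {"delta_pos": [0, 0.0105, -0.0005], "delta_rot": [0, 0, 0], "hand": 0}])

```text
time_s: 24.65
tcp_pos: [591.4, 145.0, 58.9]
tool_rot: [[-0.929, -0.0, 0.369], [-0.369, -0.0, -0.929], [0.0, -1.0, -0.0]]
contact_force: [-0.4, -0.6, 0.3]
gripper_width: 13.1
```

Call:
jog_arm(moves=[{"delta_pos": [0, 0, 0], "delta_rot": [0, 0, 0], "hand": 0.4}, {"delta_pos": [0, 0, 0], "delta_rot": [0, 0, 0], "hand": 0.4}, {"delta_pos": [0, -0.01, 0], "delta_rot": [0, 0, 0], "hand": 0.4}, {"delta_pos": [0, -0.032, 0], "delta_rot": [0, 0, 0], "hand": 0.4}, {"delta_pos": [0.003, -0.032, 0], "delta_rot": [0, 0, 0], "hand": 0.4}])

```text
time_s: 25.28
tcp_pos: [590.0, 144.3, 93.9]
tool_rot: [[-0.929, 0.004, 0.37], [-0.37, 0.001, -0.929], [-0.004, -1.0, 0.0]]
contact_force: [-0.3, 0.8, -0.3]
gripper_width: 34.1
```

```bash
python3 check.py k5 4; python3 place.py 4 3 58 0.5
```

```text
4 handle -98 -86 y -0.6 ztop 71.1
4 handle -62 -40 y -0.6 ztop 67.1
4 handle -40 -20 y -0.8 ztop 64.9
4 handle -20 -2 y -0.8 ztop 63.3
4 bowl y err -1.1 => handle mid from clip 28.9 rim z 60.0 slopes [-0.094  0.002] 1758
target [588.2 143.7  58. ]
t 25.32 tcp [589.  144.1  92.4] w 34.4 F [ 0.6 -0.2  0.5]
dpos m [0.0009 0.0344 0.0001] drot [ 0.     0.    -0.002]
stand xy now -43.1 0.6
```

Call:
jog_arm(moves=[{"delta_pos": [0.001, 0, 0], "delta_rot": [0, 0, 0], "hand": 0}, {"delta_pos": [0.001, 0, 0], "delta_rot": [0, 0, 0], "hand": 0}, {"delta_pos": [0.001, 0.005, 0], "delta_rot": [0, 0, 0], "hand": 0}, {"delta_pos": [0.001, 0.015, 0], "delta_rot": [0, 0, 0], "hand": 0}, {"delta_pos": [0.001, 0.021, 0], "delta_rot": [0, 0, 0], "hand": 0}])

```text
time_s: 25.95
tcp_pos: [587.6, 143.5, 69.9]
tool_rot: [[-0.929, 0.0, 0.369], [-0.369, 0.001, -0.929], [-0.0, -1.0, -0.0]]
contact_force: [-0.2, 0.4, 0.4]
gripper_width: -0.1
```

Call:
jog_arm(moves=[{"delta_pos": [0, 0.003, 0], "delta_rot": [0, 0, 0], "hand": 0}, {"delta_pos": [0, 0.006, 0], "delta_rot": [0, 0, 0], "hand": 0}, {"delta_pos": [0, 0.009, 0], "delta_rot": [0, 0, 0], "hand": 0}, {"delta_pos": [0, 0.01, 0], "delta_rot": [0, 0, 0], "hand": 0}, {"delta_pos": [0, 0.01, 0], "delta_rot": [0, 0, 0], "hand": 0}])

```text
time_s: 26.58
tcp_pos: [587.5, 143.5, 59.6]
tool_rot: [[-0.929, -0.0, 0.369], [-0.369, 0.0, -0.929], [-0.0, -1.0, -0.0]]
contact_force: [-0.9, 0.6, 0.1]
gripper_width: 0.2
```

Call:
jog_arm(moves=[{"delta_pos": [0, 0.001, 0], "delta_rot": [0, 0, 0], "hand": 0}, {"delta_pos": [0, 0.002, 0], "delta_rot": [0, 0, 0], "hand": 0}, {"delta_pos": [0, 0.0028, 0], "delta_rot": [0, 0, 0], "hand": 0}, {"delta_pos": [0, 0.0028, 0], "delta_rot": [0, 0, 0], "hand": 0}, {"delta_pos": [0, 0.0028, 0], "delta_rot": [0, 0, 0], "hand": 0}])

```text
time_s: 27.2
tcp_pos: [587.6, 143.5, 57.8]
tool_rot: [[-0.929, 0.001, 0.37], [-0.37, 0.0, -0.929], [-0.001, -1.0, -0.0]]
contact_force: [-2.7, 0.0, 5.5]
gripper_width: 0.2
```

Call:
jog_arm(moves=[{"delta_pos": [0, -0.03, 0], "delta_rot": [0, 0, 0], "hand": 0}, {"delta_pos": [0, -0.08, 0], "delta_rot": [0, 0, 0], "hand": 0}, {"delta_pos": [0, -0.14, -0.04], "delta_rot": [0, 0, 0], "hand": 0}, {"delta_pos": [0, -0.2, -0.09], "delta_rot": [0, 0, 0], "hand": 0}, {"delta_pos": [0, -0.24, -0.14], "delta_rot": [0, 0, 0], "hand": 0}])

```text
time_s: 27.82
tcp_pos: [542.6, 256.1, 282.4]
tool_rot: [[-0.93, 0.002, 0.368], [-0.368, 0.002, -0.93], [-0.002, -1.0, -0.001]]
contact_force: [1.0, 0.9, 0.6]
gripper_width: -0.0
```

Call:
jog_arm(moves=[{"delta_pos": [0, 0, 0], "delta_rot": [0, 0, 0], "hand": 0}, {"delta_pos": [0, 0, 0], "delta_rot": [0, 0, 0], "hand": 0}, {"delta_pos": [0, 0, 0], "delta_rot": [0, 0, 0], "hand": 0}, {"delta_pos": [0, 0, 0], "delta_rot": [0, 0, 0], "hand": 0}, {"delta_pos": [0, 0, 0], "delta_rot": [0, 0, 0], "hand": 0}])

```text
time_s: 28.45
tcp_pos: [542.8, 255.5, 281.9]
tool_rot: [[-0.93, 0.001, 0.368], [-0.368, 0.001, -0.93], [-0.002, -1.0, -0.0]]
contact_force: [0.9, -0.4, -0.2]
gripper_width: -0.1
```

```bash
python3 check.py k6 1234; python3 -c "
from h import *
s=status.get_state(); print(s['tcp_pos'],s['contact_force'])
p,d=optics.snapshot('top'); a=cv2.imread('pics/top0.png')
cv2.imwrite('pics/end.png',np.hstack([cv2.resize(cv2.imread('pics/k6.png'),(400,300)),cv2.resize(p,(400,300))]))"
```

```text
1 handle -98 -86 y -0.6 ztop 57.2
1 handle -62 -40 y -1.1 ztop 57.4
1 handle -40 -20 y -1.1 ztop 57.5
1 handle -20 -2 y -1.1 ztop 57.5
1 bowl y err -1.9 => handle mid from clip 28.8 rim z 57.1 slopes [-0.    -0.005] 1136
2 handle -98 -86 y -0.7 ztop 56.9
2 handle -62 -40 y -0.6 ztop 57.6
2 handle -40 -20 y -0.7 ztop 57.4
2 handle -20 -2 y -0.5 ztop 57.2
2 bowl y err -1.5 => handle mid from clip 31.0 rim z 57.8 slopes [-0.002 -0.006] 747
3 handle -98 -86 y -0.5 ztop 57.4
3 handle -62 -40 y -0.2 ztop 57.4
3 handle -40 -20 y 0.2 ztop 57.3
3 handle -20 -2 y 0.4 ztop 57.4
3 bowl y err 0.7 => handle mid from clip 28.1 rim z 58.0 slopes [0.001 0.003] 559
4 handle -98 -86 y 0.0 ztop 57.1
4 handle -62 -40 y -0.2 ztop 57.3
4 handle -40 -20 y -0.3 ztop 57.3
4 handle -20 -2 y -0.6 ztop 57.4
4 bowl y err 0.3 => handle mid from clip 27.6 rim z 57.3 slopes [-0.003  0.005] 502
[542.75619558 255.64534004 282.03753873] [ 0.15952991 -0.63994452 -0.6983327 ]
```

View pics/end.png

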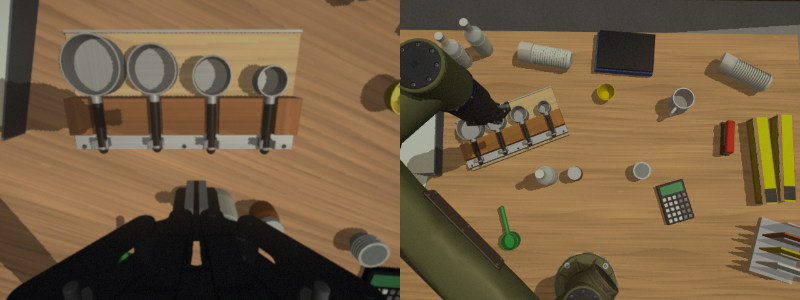

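The wrist view (left) shows the four cups in descending order in clips 1 to 4. The top view (right) shows the bystanders where they were, with the arm clear of everything. I'm handing in.

```bash
python3 -c "
from rig import env
print(env.sign_off())"
```

```text
the job is handed in; nothing more can be done
None
```

The 78, 64 and 50 mm cups are now pressed home in clips 2, 3 and 4, and the 94 mm cup is still in clip 1. I handed in at about 28.5 s of the 72 s; the rig gave no verdict.

For each cup I gripped the handle, laid it in the clip's flare, let go, and pressed it down with shut fingers over the block. The force reading after each press was about 5–6 N, taken once the handle had already snapped in.

| Check (last wrist view) | Cups 1–4 | Allowed |
|---|---|---|
| Handle middle from its clip | 28.8 / 31.0 / 28.1 / 27.6 mm | 20 to 42 mm |
| Handle sideways error | about 1 mm or less | 4 mm |
| Handle top height | about 57.4 mm, same for all four (58 mm nominal) | within 4 mm of home |
| Rim tilt | 0.006 rad or less | 0.05 rad |

- **Small disagreement:** the bowl fits for cups 1 and 2 read 1.5–2 mm to one side, while their handles read about 1 mm or less. This is within the roughly 2 mm camera calibration. Cup 1 was never touched and reads the same, so I took it as measurement bias.
- **Bystanders:** in the final top picture they look where they were. I judged this by eye, without measuring. The arm was clear of everything at hand-in.

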